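# Put the scent flacon back behind its guard bar

### The arm

A 6-joint arm with a two-finger parallel gripper is mounted at the origin on the work surface. World frame = base frame: x ahead of the robot, y to its left, z up, the work surface at z = 0. Lengths are in m, angles in rad, forces in N, time in s.
With the tool pointing down it reaches from about 0.35 to 0.775 m from the base axis. Payload 7.3 kg.
Tool frame: the origin (TCP) lies on the front face of the gripper's body, between the roots of the fingers; the fingertips stand ahead of it and the grasp point (between the pads) lies 47 mm ahead of it (finger_overhang is the z of the fingertips in the tool frame, in m); z points along the fingers, y is the line along which they close (so a half turn about z gives the same grasp; the last joint's range is limited). The gripper opens to 92 mm and grips with 3 to 60 N. Pads are 19 mm wide; open, the fingers measure 130 mm over their backs; the gripper's body (75 mm by 190 mm) begins 47 mm behind the grasp point.
Start: joints at [1.143, 0.342, 1.524, -0, 1.275, -0.146], TCP at [0.146, 0.504, 0.292] pointing down, gripper open.
Joint ranges: [-2.53, 2.53], [-0.77, 2.02], [0.04, 2.7], [-1, 4.14], [0.28, 2.66], [-3.11, 3.11]. Speed limits (rad/s): [2.57, 2.57, 3.14, 3.14, 3.14, 3.14].

### API

Orientations are given as [roll, pitch, yaw] about the fixed x, y, z axes, in that order (R = Rz(yaw) Ry(pitch) Rx(roll)).
In Python, from cell import * gives the robot as it stands. The module is installed in compiled form; this text tells all that it offers.
- The arm moves only by the tool arm_command, never from a script. Its argument "series" is a list of rows, each an object of numbers: "x", "y", "z": the shift along the tool's x, y, z in mm; "rx", "ry", "rz": the turn, a rotation vector about the tool's x, y, z in degrees. A call has 1 to 20 rows; each row is the pose to reach, as a shift and turn from the pose commanded when the call began, along the tool's axes at that moment; what a row does not reach only later rows make up. A row lasts 1/10 s, in which the tool goes at most 50 mm and 8.59 degrees, less where a joint would pass 70% of its speed; a pose out of reach is approached as far as the arm can. A call with a gripper value outside its range is refused whole. "hand" is the finger opening in mm, from 0 to 91.8, set as the call begins (left out, the last holds). The fingers move at their own pace and stop on an object; "squeeze" is the grip in N (left out, the last holds). Time passes only in rows, so rows that repeat a pose let the fingers close. It gives the time, the measured TCP pose, the force, the opening and the grip force at its end, in the units of the state.
- observe(): the state, without advancing time (a new reading comes with each control period).
- read_camera(name): name is "side" or "top" or "wrist"; returns a dict with "pixels" (400x640x3 uint8, blue, green, red), "K" (3x3 intrinsics, pixels), "k1" (the pictures are not rectified: a ray, as slopes to the right and down, at radius r is drawn at 1 + k1 r^2 times it, then the intrinsics apply), "rvec" (rotation vector, rad) and "tvec" (3), from world to camera coordinates, as OpenCV has them. Camera axes: x right, y down, z forward; pixel columns grow to the right and rows downward; lengths in m; the calibration is good to about 2 mm. A picture is of the moment at which its call begins. There is no depth.
- hand_in(): hands the job in; it is judged then, once.
Trained networks look in a picture, given as the dict that the camera call returned (one of the last four; its "shot" number tells which), for a name from the list of things; names that differ only in an ending like _2 or _b are one class to them, and where a whole thing is asked for, a point or a joint stands for the part that bears it (a point fixed in the world has none). Each returns a list of dicts, best first, with "confidence" (0 to 1); they miss things now and then, are a little off and sometimes report something else, mostly with a low value. They report only what shows in the picture. A call takes as long as a camera call. They do not tell look-alikes from the thing itself.
- boxes_of(picture, query): "point" ([x, y, z] in m, in world coordinates, good to about 4 mm: the middle of the surface that is visible of it).
- trace(picture, query): "pixels" (400x640 bool, what is visible of it).
- mark_of(picture, query): "point" ([x, y, z] in m, in world coordinates, good to about 4 mm: a listed point, or the origin of a listed thing).
The state is a dict: "time": time; "qpos": joint angles; "qvel": joint speeds; "joint_efforts": joint torques, N m; "tool_pos": TCP position; "tool_rot": TCP orientation; "contact_force": force on the tool from outside, world axes, zero at the start; "torque": the same for the moment, N m; "opening": finger opening in m; "grip_force": force on a finger pad.
Only numpy, scipy, OpenCV 4.12 (cv2) and the standard library are available. Lean on these libraries where they do the work, as an engineer would, in place of code of your own. Each camera call takes 0.05 s, during which the arm holds its last target. There are 200 camera calls.

### The job

Put the thin-glass scent flacon from the tray back in the free bay of the wooden scent rack: pull the rack's stop knob fully out, stand the flacon upright in the bay under the upper shelf, let go of it, then push the knob fully home so that the bar guards it. Handle the flacon gently, never squeezing or bumping it hard, keep it upright, and leave the other things where they stand.

Things in the scene. Friction and masses are not known exactly. Their poses are not given: they have to be found in the camera images.
- flacon: The flacon to put away: thin clear glass, 0.13-0.25 kg, 117 mm tall; the only one with a flat-sided block body, 34 (x) x 46 (y) x 80 mm tall, then neck and round steel cap. Origin: centre of underside, z up; x points along the rack's x within 40 deg. It breaks if the fingers' pushes on it add up to over 32 N (6 N a side holds it) or it bumps rack or tray with over 25 N; never lean it over 30 deg.
- tray: Fixed dark wooden valet tray 270 x 270 mm, floor 6 mm thick, rim 14 mm high. Origin: centre of underside; x away from the robot, y left. The flacon and three low bystanders stand in it, in any order, 116 mm apart in a square (each within 10 mm).
- rack: Fixed wooden scent rack, turned 27 to 45 deg clockwise (seen from above). Origin: on the table below bay, same axes. Floor y -75 to 166, back panel, upper shelf 15 mm thick (y -68 to 166, x 0 to 42), its underside 165 mm above the table. The bay at y 66 to 158 holds two bottles. A fixed box, 51 mm tall, stands on the upper shelf at y 39 to 141.
- bay (a point): Centre of the free bay's floor, 15 mm above the table. x into the rack (away from the robot and to its right), y left, z up. Bay 116 mm wide between low partitions 45 mm high (x -30 to 30); back panel at x 30; floor from x -50, no lip. The upper shelf, 150 mm above the floor, covers x over 0: a vertical tool does not fit, one leaned about 35 deg (fingers pointing down and into the rack) does.
- stop_knob (a joint): Slide of the stop knob and its guard bar, m: 0 = fully home (bar closes the bay), 0.115 = fully out (bay open). Moves along the bay's -y, to the right and towards the robot. Detents hold it at both ends: about 5 N starts it, 3 N keeps it going, it stays where it is left. Starts at 0 to 0.012.
- knob_grip (a point): Centre of the steel stop knob: cylinder 32 mm across, 28 mm long, axis along the bay's y, 45 mm above the table; axes as bay. When home it is at x -38, y -130 from the bay. The guard bar, 10 mm thick, runs from it along +y, across the bay's front, to 188 mm from this point, through a steel guide (bay y -75 to -58, top 59 mm above the table) into a like catch (y 58 to 67).
- cream_jar: Bystander: squat round glass jar with a steel lid, 62 mm across, 48 mm tall, in the tray. Origin: centre of underside.
- watch_box: Bystander: small wooden box 72 x 64 mm, 44 mm tall, in the tray. Origin: centre of underside.
- ring_dish: Bystander: white ceramic ring dish with a cone in the middle, 68 mm across, 46 mm tall, in the tray. Origin: centre of underside.
- round_bottle: Bystander: round glass bottle 42 mm across, 100 mm tall, in the rack's other bay. Origin: centre of underside.
- slim_bottle: Bystander: slim round glass bottle 28 mm across, 85 mm tall, in the rack's other bay. Origin: centre of underside.
- ring_stand: Bystander: pale wooden post for rings, 160 mm tall, foot 60 mm across, standing between the tray and the rack's front. Origin: centre of underside.
- shoe_brush: Bystander: shoe brush 150 x 50 mm, 42 mm tall, long way along its y, behind the rack on the right. Origin: centre of underside.
Not all that is in view belongs to the job. What is shaped like the flacon but blue is not meant.

How it is judged:
On the way, in this order (a step that is already met when the one before it is completed fails the run):
1. the stop knob is pulled fully out (0.105 m or more) (value of joint stop_knob above 0.105 m), for 0.1 s.
2. the flacon stands upright and released in the free bay, the knob still out (value of joint stop_knob above 0.09 m and x of flacon in the frame of bay between -0.02 and 0.02 m and y of flacon in the frame of bay between -0.036 and 0.036 m and z of flacon in the frame of bay between -0.005 and 0.005 m and angle between flacon's own z axis and vertical below 0.1 rad and contact force between the fingers and flacon below 0.3 N), for 0.2 s.
3. the stop knob is pushed fully home (0.006 m or less) (value of joint stop_knob below 0.006 m), for 0.1 s.
At the end, for the whole second after the job is handed in: The flacon stands at rest on the floor of the free bay, upright within 0.1 rad, its centre within 20 mm of the bay's centre in depth and 36 mm sideways, and the stop knob is home within 6 mm (value of joint stop_knob below 0.006 m and x of flacon in the frame of bay between -0.02 and 0.02 m and y of flacon in the frame of bay between -0.036 and 0.036 m and z of flacon in the frame of bay between -0.005 and 0.005 m and angle between flacon's own z axis and vertical below 0.1 rad and linear speed of flacon below 0.02 m/s); the robot touches nothing.
It fails at once if the flacon is squeezed: the fingers' forces on it add up to more than 32 N (contact force between the fingers and flacon above 32 N).
It fails at once if the flacon is bumped, pressed or set down hard on the rack or the tray (over 25 N) (contact force between flacon and rack above 25 N or contact force between flacon and tray above 25 N).
It fails at once if the flacon leans more than 0.52 rad (angle between flacon's own z axis and vertical above 0.52 rad).
It fails at once if a bystander (jar, watch box, dish, the two bottles, ring stand, shoe brush) is shifted more than 20 mm, or a bottle or the stand is tipped more than 0.4 rad (distance of any of cream_jar, watch_box, ring_dish, round_bottle, slim_bottle, ring_stand, shoe_brush from where it was at the start of the episode above 0.02 m or angle between any of round_bottle, slim_bottle, ring_stand's own z axis and vertical above 0.4 rad).
It also fails if it takes over 72 s, if anything falls off the work surface, if the arm or the gripper's body presses on something with over 40 N, if the wrist force passes 120 N, or if a joint passes its speed limit or range.

## Working session

There is one attempt and no reset: what is moved stays moved. The work goes in short steps, Python scripts to look and compute and a tool call to move; the robot and the scene stay as the last step left them, time stands still between calls to the robot, and variables do not carry over. Pictures are saved under pics/ and viewed, at most 10 in all, crops included, and the job is handed in when it is done.

Besides the shell and the picture viewer there is one more tool, called after "Request:" as name([rows], argument=value, ...), one row to a line, values as JSON. arm_command: Moves the arm, as the interface text tells. Its arguments: {"type":"object","properties":{"series":{"type":"array"},"hand":{"type":"number"},"squeeze":{"type":"number"}},"required":["series"]}

```bash
mkdir -p pics; cat > h.py <<'E'
from cell import *
import numpy as np, cv2
from scipy.spatial.transform import Rotation as Ro
E
python3 - <<'E'
from h import *
s=observe();print(s['time'],s['tool_pos'],s['tool_rot'],s['opening'],s.get('finger_overhang'))
for c in('top','side'):
    p=read_camera(c);cv2.imwrite(f'pics/{c}1.png',p['pixels'])
    for q in('flacon','bay','knob_grip','rack','tray','ring_stand','cream_jar','watch_box','ring_dish','round_bottle','slim_bottle','shoe_brush'):
        print(c,q,[(np.round(m['point'],3).tolist(),round(m['confidence'],2)) for m in mark_of(p,q)[:3]])
E
```

```text
0.0 [0.14584269 0.50402279 0.29155554] [-3.14012555e+00 -2.47251233e-04  2.85976945e+00] 0.09181100822971967 None
top flacon [([0.264, 0.319, 0.005], 0.68), ([0.437, 0.231, 0.008], 0.65), ([0.563, 0.21, 0.004], 0.17)]
top bay [([0.638, -0.136, 0.016], 0.93)]
top knob_grip [([0.549, -0.228, 0.047], 0.64)]
top rack [([0.645, -0.134, -0.002], 0.72)]
top tray [([0.508, 0.284, 0.002], 0.7)]
top ring_stand [([0.445, 0.074, 0.002], 0.83)]
top cream_jar [([0.577, 0.334, 0.006], 0.96)]
top watch_box [([0.451, 0.339, 0.008], 0.82)]
top ring_dish [([0.56, 0.21, 0.005], 0.69)]
top round_bottle [([0.691, -0.051, 0.014], 0.79)]
top slim_bottle [([0.716, -0.018, 0.012], 0.57), ([0.691, -0.05, 0.014], 0.39)]
top shoe_brush [([0.671, -0.386, -0.002], 0.66)]
side flacon [([0.266, 0.318, -0.003], 0.91), ([0.444, 0.232, 0.007], 0.66)]
side bay [([0.641, -0.136, 0.017], 0.57)]
side knob_grip [([0.54, -0.229, 0.042], 0.65)]
side rack [([0.642, -0.13, -0.001], 0.81)]
side tray [([0.508, 0.279, 0.003], 0.77)]
side ring_stand [([0.443, 0.073, 0.001], 0.96), ([0.664, -0.384, 0.004], 0.2)]
side cream_jar [([0.576, 0.334, 0.007], 0.83)]
side watch_box [([0.666, -0.386, 0.0], 0.72), ([0.453, 0.34, 0.004], 0.69)]
side ring_dish [([0.557, 0.214, 0.003], 0.58), ([0.647, -0.133, -0.004], 0.35)]
side round_bottle [([0.691, -0.053, 0.014], 0.58)]
side slim_bottle [([0.64, -0.13, 0.014], 0.33)]
side shoe_brush [([0.667, -0.385, 0.002], 0.94), ([0.556, 0.214, 0.002], 0.74)]
```

View pics/top1.png

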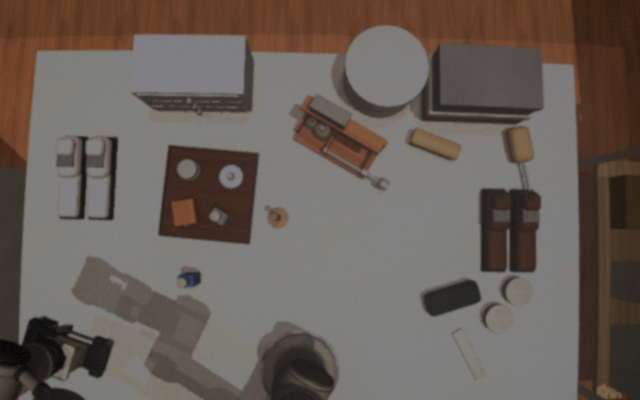

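View pics/side1.png

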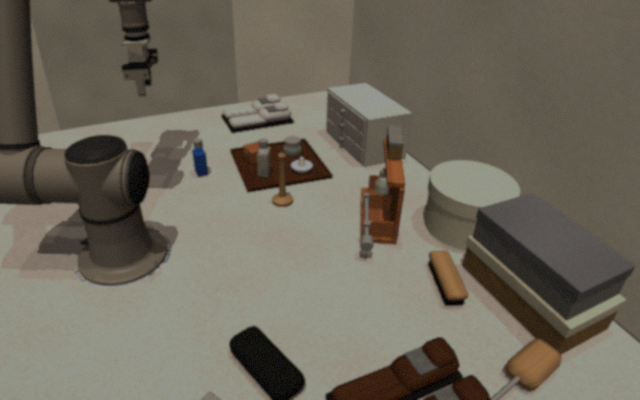

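Top: the glass flacon stands in the tray at (220,215). The blue look-alike is outside it at (188,280). The rack is around (340,135), with its knob at (382,184). In the side picture the flacon is at (263,158) and the blue one at (200,160). The one in the tray with the clear block body fits; I'll confirm that in an enlarged wrist view.

```bash
cat >> h.py <<'E'
def tool(yaw,lean):  # tool-y along -(dir y) of a frame with heading yaw(deg); z leaned toward heading x
    a,l=np.radians(yaw),np.radians(lean)
    x=np.array([np.cos(a),np.sin(a),0]);y=np.array([-np.sin(a),np.cos(a),0]);zz=np.array([0,0,1.])
    tz=np.sin(l)*x-np.cos(l)*zz; ty=y; return np.c_[np.cross(ty,tz),ty,tz]
def delta(pos,R,s=None,p0=None,R0=None):
    if p0 is None:
        s=observe();p0=s['tool_pos'];R0=Ro.from_euler('xyz',s['tool_rot']).as_matrix()
    d=R0.T@(np.array(pos)-p0)*1000; r=Ro.from_matrix(R0.T@R).as_rotvec(degrees=True)
    return np.round(d,1),np.round(r,2)
def proj(p,X):
    R,_=cv2.Rodrigues(np.array(p['rvec']));c=np.atleast_2d(X)@R.T+np.array(p['tvec']).ravel()
    u=c[:,:2]/c[:,2:];u=u*(1+p['k1']*(u**2).sum(1,keepdims=True));K=p['K']
    return u*[K[0,0],K[1,1]]+[K[0,2],K[1,2]]
E
python3 - <<'E'
from h import *
s=observe();print(s.keys())
p=read_camera('wrist');R,_=cv2.Rodrigues(np.array(p['rvec']));print('cam',-R.T@np.ravel(p['tvec']),R[2],p['K'][0,0])
for y in(-33,147):print(delta([0.38,0.2,0.36],tool(y,0)))
E
```

```text
dict_keys(['time', 'qpos', 'qvel', 'joint_efforts', 'tool_pos', 'tool_rot', 'contact_force', 'torque', 'grip_force', 'opening'])
cam [0.07354309 0.52445742 0.38577466] [ 0.26521997 -0.07735132 -0.96108019] 355.6186513420464
(array([-309.4, -227.2,  -67.8]), array([1.000e-02, 0.000e+00, 1.685e+01]))
(array([-309.4, -227.2,  -67.8]), array([-0.0000e+00,  1.0000e-02, -1.6315e+02]))
```

Request:
arm_command([
  {"x":-40,"y":-30,"z":-20,"rz":5},
  {"x":-80,"y":-60,"z":-40,"rz":10},
  {"x":-120,"y":-90,"z":-60,"rz":15},
  {"x":-160,"y":-120,"z":-68,"rz":17},
  {"x":-200,"y":-150,"z":-68,"rz":17},
  {"x":-240,"y":-180,"z":-68,"rz":17},
  {"x":-275,"y":-205,"z":-68,"rz":17},
  {"x":-300,"y":-220,"z":-68,"rz":17},
  {"x":-309,"y":-227,"z":-68,"rz":17},
  {"x":-309,"y":-227,"z":-68,"rz":17},
  {"x":-309,"y":-227,"z":-68,"rz":17},
])

```text
invalid input
```

```bash
python3 - <<'E'
from h import *
s=observe();print(s['time'],s['tool_pos'],s['tool_rot'],s['qpos'])
p=read_camera('wrist');cv2.imwrite('pics/w1.png',p['pixels'])
t=trace(p,'flacon')
for m in t[:2]:
    v,u=np.nonzero(m['pixels']);print('tr',m['confidence'],u.min(),u.max(),v.min(),v.max())
for m in mark_of(p,'flacon')[:2]+boxes_of(p,'flacon')[:2]:print(m['point'],m['confidence'])
print(delta([0.52,-0.2,0.36],tool(57,0)))
E
```

```text
1.35 [0.14598915 0.50431803 0.29224065] [3.14148702e+00 3.17309204e-05 2.85977685e+00] [ 1.14299209e+00  3.42012470e-01  1.52408106e+00 -1.67524396e-05
  1.27539000e+00 -1.45983565e-01]
tr 0.67 179 211 309 349
[0.268, 0.344, 0.0719] 0.8
(array([-555.1, -572.5,  -67.8]), array([ 1.000e-02,  1.000e-02, -7.314e+01]))
```

View pics/w1.png

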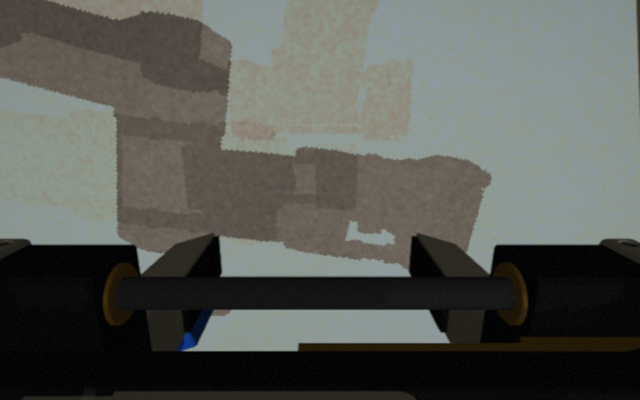

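Request:
arm_command([
  {"x":-40,"y":-30,"z":-20,"rx":0,"ry":0,"rz":5},
  {"x":-420,"y":-240,"z":-68,"rx":0,"ry":0,"rz":17},
  {"x":-420,"y":-240,"z":-68,"rx":0,"ry":0,"rz":17},
  {"x":-420,"y":-240,"z":-68,"rx":0,"ry":0,"rz":17},
  {"x":-420,"y":-240,"z":-68,"rx":0,"ry":0,"rz":17},
  {"x":-420,"y":-240,"z":-68,"rx":0,"ry":0,"rz":17},
  {"x":-420,"y":-240,"z":-68,"rx":0,"ry":0,"rz":17},
  {"x":-420,"y":-240,"z":-68,"rx":0,"ry":0,"rz":17},
  {"x":-420,"y":-240,"z":-68,"rx":0,"ry":0,"rz":17},
  {"x":-420,"y":-240,"z":-68,"rx":0,"ry":0,"rz":17},
  {"x":-420,"y":-240,"z":-68,"rx":0,"ry":0,"rz":17},
  {"x":-420,"y":-240,"z":-68,"rx":0,"ry":0,"rz":17},
])

```text
time: 2.75
tool_pos: [0.4828, 0.1565, 0.3598]
tool_rot: [-3.141, -0.001, 2.561]
contact_force: [-0.0, 0.3, 0.3]
opening: 0.0917
grip_force: 0.0
```

```bash
python3 - <<'E'
from h import *
p=read_camera('wrist')
t=trace(p,'flacon')
for m in t[:2]:
    v,u=np.nonzero(m['pixels']);print('tr',m['confidence'],u.min(),u.max(),v.min(),v.max())
for m in mark_of(p,'flacon')[:2]:print(m['point'],m['confidence'])
P=p['pixels'];np.savez('w2.npz',**{k:np.array(v) for k,v in p.items()},mask=t[0]['pixels'] if t else 0)
cv2.imwrite('pics/w2.png',P)
E
```

```text
tr 0.61 330 378 76 111
[0.4407, 0.2273, 0.0047] 0.73
```

View pics/w2.png

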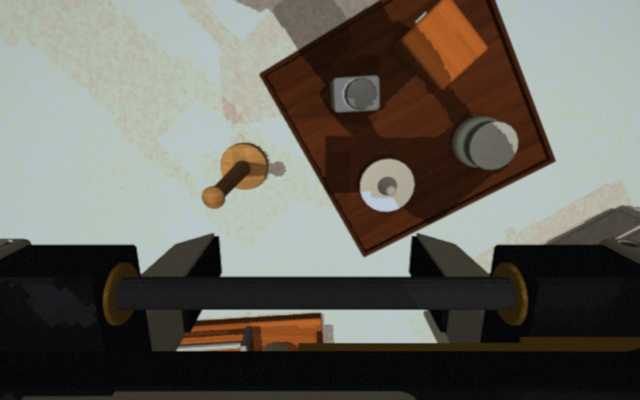

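The wrist view shows the flacon with its clear rectangular block and round steel cap at (355,93). The dish is at (387,185), the jar at (485,143), the watch box at (445,42) and the ring stand at (240,168). Next I'll fit the flacon pose and confirm it in an enlarged crop.

```bash
cat >> h.py <<'E'
from scipy.optimize import minimize
def hull(p,X):
    m=np.zeros((400,640),np.uint8);cv2.fillConvexPoly(m,cv2.convexHull(np.round(proj(p,X)*16).astype(np.int32)),1,shift=4);return m>0
def flmesh(x,y,a,z0):
    b=np.array([[i*.017,j*.023,k] for i in(-1,1) for j in(-1,1) for k in(0,.08)])
    c,s=np.cos(a),np.sin(a);return b@np.array([[c,-s,0],[s,c,0],[0,0,1]]).T+[x,y,z0]
E
python3 - <<'E'
from h import *
p=dict(np.load('w2.npz'));M=p['mask'].astype(bool)
M=cv2.GaussianBlur(M.astype(np.float32),(0,0),1.5)
def cost(q):
    m=cv2.GaussianBlur(hull(p,flmesh(q[0],q[1],q[2],.006)).astype(np.float32),(0,0),1.5);return ((m-M)**2).sum()
best=min((minimize(cost,[.4407,.2273,np.radians(a)],method='Nelder-Mead',options=dict(initial_simplex=np.array([.4407,.2273,np.radians(a)])+np.array([[0,0,0],[.006,0,0],[0,.006,0],[0,0,.1]]))) for a in(-45,-33,-20)),key=lambda r:r.fun)
print(best.x,np.degrees(best.x[2]),best.fun,M.sum())
P=p['pixels'].copy();X=flmesh(*best.x,.006)
for k in proj(p,X):cv2.circle(P,tuple(np.round(k).astype(int)),1,(0,0,255),-1)
cv2.imwrite('pics/c2.png',cv2.resize(P[50:140,300:420],None,fx=6,fy=6,interpolation=cv2.INTER_CUBIC))
E
```

```text
[ 0.44163529  0.2312433  -0.53460239] -30.630460626925547 57.73809051513672 1619.0
```

View pics/c2.png

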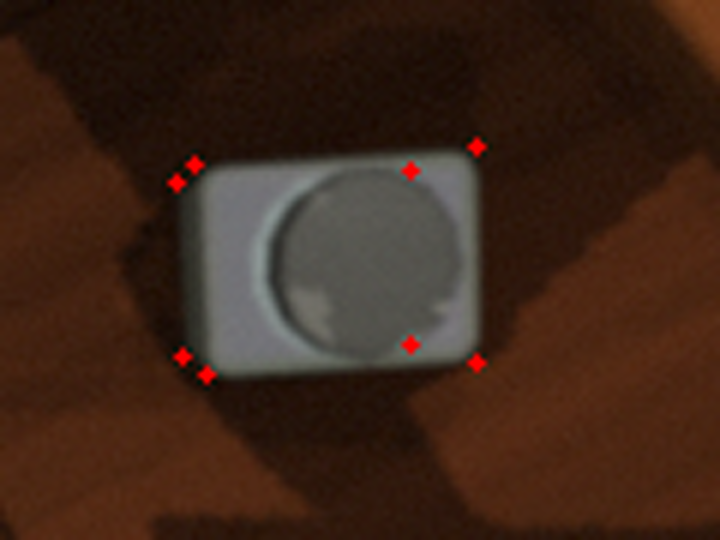

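The crop confirms a clear block body with a steel cap, and the fit corners sit on it: flacon at (0.442, 0.231), yaw about -31°. Next is the rack.

Request:
arm_command([
  {"x":-310,"y":-223,"z":-40,"rx":0,"ry":0,"rz":0},
  {"x":-310,"y":-223,"z":-40,"rx":0,"ry":0,"rz":0},
  {"x":-310,"y":-223,"z":-40,"rx":0,"ry":0,"rz":0},
  {"x":-310,"y":-223,"z":-40,"rx":0,"ry":0,"rz":0},
  {"x":-310,"y":-223,"z":-40,"rx":0,"ry":0,"rz":0},
  {"x":-310,"y":-223,"z":-40,"rx":0,"ry":0,"rz":0},
  {"x":-310,"y":-223,"z":-40,"rx":0,"ry":0,"rz":0},
  {"x":-310,"y":-223,"z":-40,"rx":0,"ry":0,"rz":0},
  {"x":-310,"y":-223,"z":-40,"rx":0,"ry":0,"rz":0},
  {"x":-310,"y":-223,"z":-40,"rx":0,"ry":0,"rz":0},
])

```text
time: 3.9
tool_pos: [0.6204, -0.1983, 0.3996]
tool_rot: [3.141, -0.001, 2.564]
contact_force: [-0.3, 0.0, -0.5]
opening: 0.0918
grip_force: 0.0
```

```bash
python3 - <<'E'
from h import *
p=read_camera('wrist');s=observe();print(s['time'],s['tool_pos'],s['tool_rot'])
for q in('bay','knob_grip'):
    for m in mark_of(p,q)[:2]:print(q,np.round(m['point'],4),m['confidence'])
t=trace(p,'rack');print([a['confidence'] for a in t])
np.savez('w3.npz',**{k:np.array(v) for k,v in p.items()},mask=t[0]['pixels'] if t else 0)
cv2.imwrite('pics/w3.png',p['pixels'])
E
```

```text
3.95 [ 0.62026158 -0.19745958  0.40006417] [ 3.14109024e+00 -9.35734308e-04  2.56478499e+00]
bay [ 0.6413 -0.1324  0.0189] 0.66
bay [ 0.6419 -0.1407 -0.0041] 0.58
knob_grip [ 0.5466 -0.2273  0.0446] 0.94
[0.93]
```

View pics/w3.png

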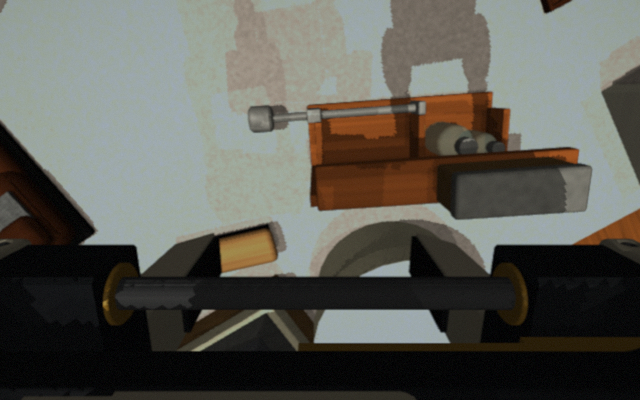

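In this view the floor's front corners are near (308,106) and (492,93), and the shelf's front edge runs from (316,165) to (577,149). The knob is at (262,118). I'll fit the rack pose.

```bash
cat >> h.py <<'E'
from scipy.optimize import least_squares
def rk(q,X):
    c,s=np.cos(q[2]),np.sin(q[2]);return np.atleast_2d(X)@np.array([[c,-s,0],[s,c,0],[0,0,1]]).T+[q[0],q[1],0]
E
python3 - <<'E'
from h import *
p=dict(np.load('w3.npz'))
X=np.array([[0,-68,180],[0,166,180],[42,-68,180],[-50,-75,15],[-50,166,15]])/1e3
U=np.array([[316,165],[577,149],[318,209],[308,107],[492,94]],float)
r=least_squares(lambda q:(proj(p,rk(q,X))-U).ravel(),[.64,-.135,-.55],loss='soft_l1')
print(r.x,np.degrees(r.x[2]),r.fun.reshape(-1,2).round(1).tolist())
k=[.5466,-.2273];c,s=np.cos(r.x[2]),np.sin(r.x[2]);d=np.array(k)-r.x[:2];print('knob in bay',d@[c,s],d@[-s,c])
P=p['pixels'].copy();P=cv2.resize(P[70:240,220:620],None,fx=2,fy=2)
Y=np.array([[-38,-130,45],[-38,-116,45],[-38,-144,45],[-38,58,45],[0,-68,165],[-30,58,60],[30,-58,15],[30,58,15],[0,39,231],[0,141,231],[-50,58,15],[-50,-58,15]])/1e3
for a,col in((X,(0,0,255)),(Y,(0,255,0))):
    for u in proj(p,rk(r.x,a)):cv2.circle(P,tuple(np.round((u-[220,70])*2).astype(int)),2,col,-1)
cv2.imwrite('pics/c3.png',P)
E
```

```text
[ 0.64192628 -0.13248904 -0.52104163] -29.85348613561581 [[-1.1, 0.3], [2.9, 0.9], [-0.5, 0.9], [-0.8, -3.4], [1.8, -1.8]]
knob in bay -0.03548122666361624 -0.12968153362143847
```

View pics/c3.png

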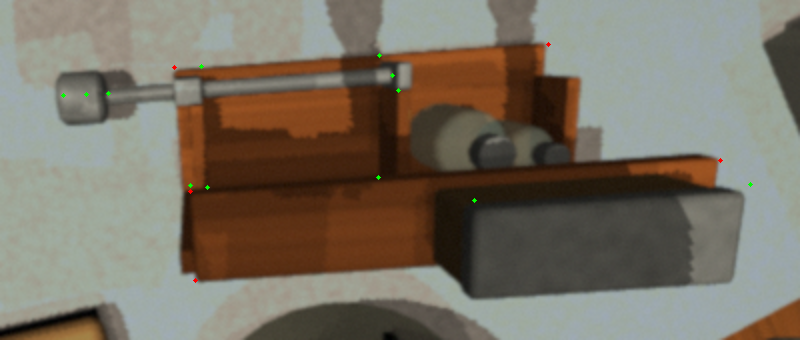

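```bash
python3 - <<'E'
from h import *
print(delta([.544,-.2285,.2],tool(-120,0)), observe()['qpos'].round(2))
E
```

```text
(array([ 46.9, -67.8, 200.8]), array([3.000e-02, 0.000e+00, 8.699e+01])) [-0.43  0.55  0.9   0.    1.69 -1.42]
```

Request:
arm_command([
  {"x":47,"y":-68,"z":0,"rx":0,"ry":0,"rz":87},
  {"x":47,"y":-68,"z":0,"rx":0,"ry":0,"rz":87},
  {"x":47,"y":-68,"z":0,"rx":0,"ry":0,"rz":87},
  {"x":47,"y":-68,"z":0,"rx":0,"ry":0,"rz":87},
  {"x":47,"y":-68,"z":0,"rx":0,"ry":0,"rz":87},
  {"x":47,"y":-68,"z":30,"rx":0,"ry":0,"rz":87},
  {"x":47,"y":-68,"z":60,"rx":0,"ry":0,"rz":87},
  {"x":47,"y":-68,"z":90,"rx":0,"ry":0,"rz":87},
  {"x":47,"y":-68,"z":120,"rx":0,"ry":0,"rz":87},
  {"x":47,"y":-68,"z":160,"rx":0,"ry":0,"rz":87},
  {"x":47,"y":-68,"z":200,"rx":0,"ry":0,"rz":87},
  {"x":47,"y":-68,"z":200,"rx":0,"ry":0,"rz":87},
  {"x":47,"y":-68,"z":200,"rx":0,"ry":0,"rz":87},
])

```text
time: 5.4
tool_pos: [0.5441, -0.2298, 0.2012]
tool_rot: [3.141, -0.0, 1.047]
contact_force: [0.4, -1.1, 0.8]
opening: 0.0919
grip_force: 0.0
```

```bash
python3 - <<'E'
from h import *
p=read_camera('wrist');
for m in mark_of(p,'knob_grip')[:2]:print(np.round(m['point'],4),m['confidence'])
print(observe()['qpos'].round(2),delta([.544,-.2285,.092],tool(-120,0)))
E
```

```text
[ 0.5443 -0.2273  0.0467] 0.77
[-0.53  0.54  1.46  0.    1.13 -0.01] (array([  1.4,  -2.3, 111. ]), array([ 0.26, -0.01, -0.07]))
```

Request:
arm_command([
  {"x":0,"y":0,"z":40,"rx":0,"ry":0,"rz":0},
  {"x":0,"y":0,"z":75,"rx":0,"ry":0,"rz":0},
  {"x":0,"y":0,"z":100,"rx":0,"ry":0,"rz":0},
  {"x":0,"y":0,"z":109,"rx":0,"ry":0,"rz":0},
  {"x":0,"y":0,"z":109,"rx":0,"ry":0,"rz":0},
])

```text
time: 6.0
tool_pos: [0.5443, -0.2306, 0.0919]
tool_rot: [3.141, -0.0, 1.045]
contact_force: [0.8, -0.8, -0.0]
opening: 0.0917
grip_force: 0.0
```

Request:
arm_command([
  {"x":0,"y":0,"z":0,"rx":0,"ry":0,"rz":0},
  {"x":0,"y":0,"z":0,"rx":0,"ry":0,"rz":0},
  {"x":0,"y":0,"z":0,"rx":0,"ry":0,"rz":0},
  {"x":0,"y":0,"z":0,"rx":0,"ry":0,"rz":0},
  {"x":0,"y":0,"z":0,"rx":0,"ry":0,"rz":0},
  {"x":0,"y":0,"z":0,"rx":0,"ry":0,"rz":0},
  {"x":0,"y":0,"z":0,"rx":0,"ry":0,"rz":0},
], hand=20, squeeze=25)

```text
time: 6.7
tool_pos: [0.5438, -0.2304, 0.0912]
tool_rot: [-3.142, -0.0, 1.045]
contact_force: [-0.4, 0.3, 0.4]
opening: 0.0402
grip_force: 0.0
```

Request:
arm_command([
  {"x":0,"y":0,"z":0,"rx":0,"ry":0,"rz":0},
  {"x":0,"y":0,"z":0,"rx":0,"ry":0,"rz":0},
  {"x":0,"y":0,"z":0,"rx":0,"ry":0,"rz":0},
  {"x":0,"y":0,"z":0,"rx":0,"ry":0,"rz":0},
])

```text
time: 7.1
tool_pos: [0.5444, -0.2308, 0.0912]
tool_rot: [3.14, -0.0, 1.045]
contact_force: [5.4, -2.4, -4.3]
opening: 0.0312
grip_force: 25.0
```

Request:
arm_command([
  {"x":-10,"y":0,"z":0,"rx":0,"ry":0,"rz":0},
  {"x":-25,"y":0,"z":0,"rx":0,"ry":0,"rz":0},
  {"x":-40,"y":0,"z":0,"rx":0,"ry":0,"rz":0},
  {"x":-55,"y":0,"z":0,"rx":0,"ry":0,"rz":0},
  {"x":-70,"y":0,"z":0,"rx":0,"ry":0,"rz":0},
  {"x":-85,"y":0,"z":0,"rx":0,"ry":0,"rz":0},
  {"x":-98,"y":0,"z":0,"rx":0,"ry":0,"rz":0},
  {"x":-108,"y":0,"z":0,"rx":0,"ry":0,"rz":0},
  {"x":-108,"y":0,"z":0,"rx":0,"ry":0,"rz":0},
])

```text
time: 8.0
tool_pos: [0.4908, -0.3266, 0.0913]
tool_rot: [3.135, 0.001, 1.043]
contact_force: [8.5, -10.9, -9.8]
opening: 0.0312
grip_force: 25.0
```

Request:
arm_command([
  {"x":-3,"y":2,"z":0,"rx":0,"ry":0,"rz":0},
  {"x":-6,"y":3,"z":0,"rx":0,"ry":0,"rz":0},
  {"x":-8,"y":3,"z":0,"rx":0,"ry":0,"rz":0},
  {"x":-8,"y":3,"z":0,"rx":0,"ry":0,"rz":0},
])

```text
time: 8.4
tool_pos: [0.4891, -0.3305, 0.0912]
tool_rot: [-3.142, -0.003, 1.044]
contact_force: [8.1, 5.5, -0.2]
opening: 0.0311
grip_force: 25.0
```

Request:
arm_command([
  {"x":-3,"y":1,"z":0,"rx":0,"ry":0,"rz":0},
  {"x":-4,"y":1,"z":0,"rx":0,"ry":0,"rz":0},
  {"x":-4,"y":1,"z":0,"rx":0,"ry":0,"rz":0},
])

```text
time: 8.7
tool_pos: [0.489, -0.331, 0.0911]
tool_rot: [-3.139, -0.008, 1.045]
contact_force: [14.2, 19.9, 2.4]
opening: 0.0314
grip_force: 24.9
```

Request:
arm_command([
  {"x":4,"y":-1,"z":0,"rx":0,"ry":0,"rz":0},
  {"x":4,"y":-1,"z":0,"rx":0,"ry":0,"rz":0},
  {"x":4,"y":-1,"z":0,"rx":0,"ry":0,"rz":0},
  {"x":4,"y":-1,"z":0,"rx":0,"ry":0,"rz":0},
  {"x":4,"y":-1,"z":-20,"rx":0,"ry":0,"rz":0},
  {"x":4,"y":-1,"z":-60,"rx":0,"ry":0,"rz":0},
  {"x":4,"y":-1,"z":-110,"rx":0,"ry":0,"rz":0},
  {"x":4,"y":-1,"z":-160,"rx":0,"ry":0,"rz":0},
  {"x":4,"y":-1,"z":-210,"rx":0,"ry":0,"rz":0},
  {"x":4,"y":-1,"z":-210,"rx":0,"ry":0,"rz":0},
], hand=80)

```text
time: 9.7
tool_pos: [0.4894, -0.3342, 0.3093]
tool_rot: [3.128, 0.003, 1.044]
contact_force: [0.3, -0.0, 0.7]
opening: 0.0799
grip_force: 0.0
```

```bash
python3 - <<'E'
from h import *
p=read_camera('top')
for m in mark_of(p,'knob_grip')[:1]:print(np.round(m['point'],4),m['confidence'])
T=tool(-31,40);xd=np.array([np.cos(np.radians(-31)),np.sin(np.radians(-31)),0])
g=np.array([.4416,.2312,.076])-.005*xd; t=g-.047*T[:,2];pre=t-.1*T[:,2]
print('tcp',t,'pre',pre,'cam',t+.075*T[:,0]-.094*T[:,2])
print(delta([pre[0],pre[1],.33],T),observe()['qpos'].round(2))
E
```

```text
[ 0.4951 -0.3279  0.0451] 0.86
tcp [0.41141827 0.24933501 0.11200409] pre [0.35632062 0.28244102 0.18860853] cam [0.31037936 0.31004532 0.1358032 ]
(array([ 465.6, -423. ,  -28.9]), array([-30.93, -31.32, -85.24])) [-0.73  0.46  1.32 -0.    1.36 -0.2 ]
```

Request:
arm_command([
  {"x":466,"y":-423,"z":-29,"rx":-30.9,"ry":-31.3,"rz":-85.2},
  {"x":466,"y":-423,"z":-29,"rx":-30.9,"ry":-31.3,"rz":-85.2},
  {"x":466,"y":-423,"z":-29,"rx":-30.9,"ry":-31.3,"rz":-85.2},
  {"x":466,"y":-423,"z":-29,"rx":-30.9,"ry":-31.3,"rz":-85.2},
  {"x":466,"y":-423,"z":-29,"rx":-30.9,"ry":-31.3,"rz":-85.2},
  {"x":466,"y":-423,"z":-29,"rx":-30.9,"ry":-31.3,"rz":-85.2},
  {"x":466,"y":-423,"z":-29,"rx":-30.9,"ry":-31.3,"rz":-85.2},
  {"x":466,"y":-423,"z":-29,"rx":-30.9,"ry":-31.3,"rz":-85.2},
  {"x":466,"y":-423,"z":-29,"rx":-30.9,"ry":-31.3,"rz":-85.2},
  {"x":466,"y":-423,"z":-29,"rx":-30.9,"ry":-31.3,"rz":-85.2},
  {"x":466,"y":-423,"z":-29,"rx":-30.9,"ry":-31.3,"rz":-85.2},
  {"x":466,"y":-423,"z":-29,"rx":-30.9,"ry":-31.3,"rz":-85.2},
  {"x":466,"y":-423,"z":-29,"rx":-30.9,"ry":-31.3,"rz":-85.2},
  {"x":466,"y":-423,"z":-29,"rx":-30.9,"ry":-31.3,"rz":-85.2},
  {"x":466,"y":-423,"z":-29,"rx":-30.9,"ry":-31.3,"rz":-85.2},
  {"x":466,"y":-423,"z":-29,"rx":-30.9,"ry":-31.3,"rz":-85.2},
])

```text
time: 11.4
tool_pos: [0.3563, 0.2819, 0.3292]
tool_rot: [-3.139, 0.695, 2.601]
contact_force: [-0.4, 0.3, 0.0]
opening: 0.0801
grip_force: 0.0
```

```bash
python3 - <<'E'
from h import *
s=observe();print(s['time'],s['tool_pos'],s['qpos'].round(2))
T=tool(-31,40);print(delta([.3563,.2824,.1886],T))
E
```

```text
11.4 [0.35626507 0.28189664 0.32915156] [ 0.85  0.18  1.81 -0.77  1.14  0.15]
(array([ 90.1,   0.7, 107.8]), array([-0.13, -0.2 ,  0.02]))
```

Request:
arm_command([
  {"x":25,"y":0,"z":30,"rx":0,"ry":0,"rz":0},
  {"x":50,"y":0,"z":60,"rx":0,"ry":0,"rz":0},
  {"x":75,"y":0,"z":90,"rx":0,"ry":0,"rz":0},
  {"x":90,"y":1,"z":108,"rx":0,"ry":0,"rz":0},
  {"x":90,"y":1,"z":108,"rx":0,"ry":0,"rz":0},
  {"x":90,"y":1,"z":108,"rx":0,"ry":0,"rz":0},
])

```text
time: 12.0
tool_pos: [0.3574, 0.2832, 0.1901]
tool_rot: [3.142, 0.695, 2.599]
contact_force: [-0.6, -0.8, 1.1]
opening: 0.0801
grip_force: 0.0
```

```bash
python3 - <<'E'
from h import *
T=tool(-31,40);print(delta([.4114,.2493,.112],T))
p=read_camera('wrist')
for m in mark_of(p,'flacon')[:2]:print(np.round(m['point'],4),m['confidence'])
P=p['pixels'].copy()
for k in proj(p,flmesh(.4416,.2312,np.radians(-31),.006)):cv2.circle(P,tuple(np.round(k).astype(int)),2,(0,0,255),-1)
cv2.imwrite('pics/w4.png',P)
E
```

```text
(array([  1.1,  -1.2, 100.8]), array([-0.05, -0.16, -0.07]))
[0.4408 0.2308 0.0032] 0.65
```

View pics/w4.png

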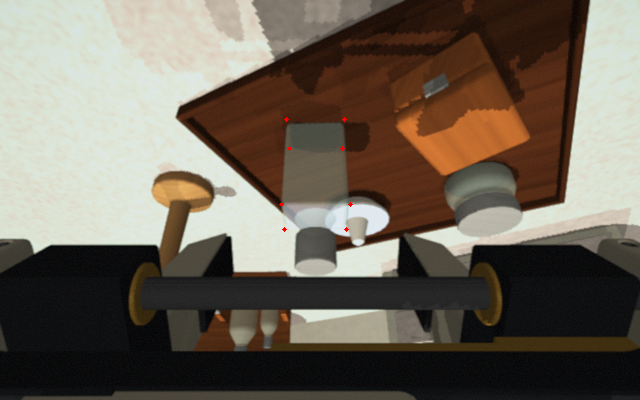

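The flacon's block at (316,175) matches the projected corners and is centred between the fingers (232 to 400). Approaching now.

Request:
arm_command([
  {"x":0,"y":0,"z":30,"rx":0,"ry":0,"rz":0},
  {"x":1,"y":-1,"z":55,"rx":0,"ry":0,"rz":0},
  {"x":1,"y":-1,"z":75,"rx":0,"ry":0,"rz":0},
  {"x":1,"y":-1,"z":90,"rx":0,"ry":0,"rz":0},
  {"x":1,"y":-1,"z":98,"rx":0,"ry":0,"rz":0},
  {"x":1,"y":-1,"z":100,"rx":0,"ry":0,"rz":0},
  {"x":1,"y":-1,"z":100,"rx":0,"ry":0,"rz":0},
])

```text
time: 12.8
tool_pos: [0.4148, 0.2696, 0.1377]
tool_rot: [-3.11, 0.65, 2.599]
contact_force: [0.6, 0.0, -0.1]
opening: 0.0802
grip_force: 0.0
```

Request:
arm_command([
  {"x":0,"y":0,"z":0,"rx":0,"ry":0,"rz":0},
  {"x":0,"y":0,"z":0,"rx":0,"ry":0,"rz":0},
  {"x":0,"y":0,"z":0,"rx":0,"ry":0,"rz":0},
  {"x":0,"y":0,"z":0,"rx":0,"ry":0,"rz":0},
  {"x":0,"y":0,"z":0,"rx":0,"ry":0,"rz":0},
  {"x":0,"y":0,"z":0,"rx":0,"ry":0,"rz":0},
  {"x":0,"y":0,"z":0,"rx":0,"ry":0,"rz":0},
  {"x":0,"y":0,"z":0,"rx":0,"ry":0,"rz":0},
], hand=40, squeeze=8)

```text
time: 13.6
tool_pos: [0.4149, 0.2696, 0.1377]
tool_rot: [-3.11, 0.65, 2.599]
contact_force: [-1.4, -0.5, 2.9]
opening: 0.0467
grip_force: 8.0
```

```bash
python3 - <<'E'
from h import *
s=observe();print(s['qpos'].round(3))
R=Ro.from_euler('xyz',s['tool_rot']).as_matrix();g=s['tool_pos']+.047*R[:,2];print('grasp',g,R[:,2],R[:,1])
p=read_camera('wrist')
for m in mark_of(p,'flacon')[:2]:print(np.round(m['point'],4),m['confidence'])
cv2.imwrite('pics/w5.png',p['pixels'])
E
```

```text
[ 0.722  0.515  1.949 -0.996  0.774  0.477]
grasp [0.43844319 0.25362531 0.10026204] [ 0.50182849 -0.33940107 -0.79559731] [ 0.53254429  0.84603253 -0.0250107 ]
[0.4386 0.2276 0.0104] 0.73
```

View pics/w5.png

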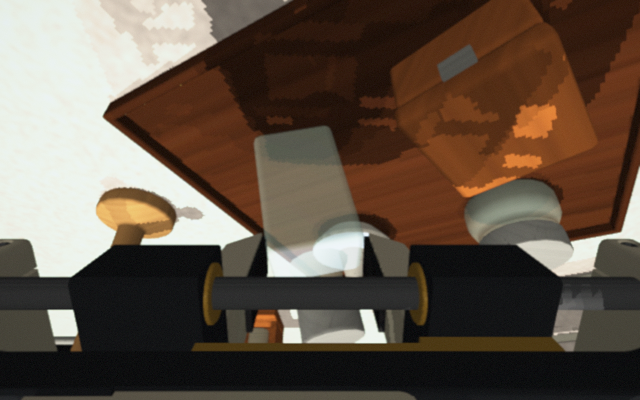

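```bash
cat >> h.py <<'E'
def back(p,u,z):
    R,_=cv2.Rodrigues(np.array(p['rvec']));C=-R.T@np.ravel(p['tvec'])
    f=lambda ab:(proj(p,[ab[0],ab[1],z])-u).ravel()
    return least_squares(f,[.43,.24],x_scale=.01).x
E
python3 - <<'E'
from h import *
p=read_camera('wrist')
for z in(.006,.01):
    a=back(p,[257,139],z);b=back(p,[327,127],z);d=(b-a);print(a,b,np.linalg.norm(d),np.degrees(np.arctan2(d[1],d[0]))-90,(a+b)/2)
    e=d/np.linalg.norm(d);h=np.array([e[1],-e[0]]);c=(a+b)/2+.017*h;print('c',c,'off along y at grasp',(np.array([.4384,.2536])-c)@e,(np.array([.4384,.2536])-c)@h)
E
```

```text
[0.4282495  0.21281481] [0.44226159 0.25553114] 0.04495580144231049 -18.16086527739263 [0.43525555 0.23417298]
c [0.45140869 0.22887431] off along y at grasp 0.019439352420904266 -0.020067317163204132
[0.42548375 0.21574866] [0.43914811 0.25740491] 0.04384013888098312 -18.160865277392134 [0.43231593 0.23657679]
c [0.44846908 0.23127812] off along y at grasp 0.018071523984700962 -0.01652490597980433
```

The arm stopped short because joint 4 hit its -1 rad limit. The fingers caught the flacon at its shoulder, off centre, and leaned it slightly. I'll let it settle back by opening in small steps.

Request:
arm_command([
  {"x":0,"y":0,"z":0,"rx":0,"ry":0,"rz":0},
  {"x":0,"y":0,"z":0,"rx":0,"ry":0,"rz":0},
  {"x":0,"y":0,"z":0,"rx":0,"ry":0,"rz":0},
], hand=56)

```text
time: 14.05
tool_pos: [0.4148, 0.2696, 0.1374]
tool_rot: [-3.11, 0.65, 2.599]
contact_force: [0.0, -0.3, 0.3]
opening: 0.0556
grip_force: 0.2
```

Request:
arm_command([
  {"x":0,"y":0,"z":0,"rx":0,"ry":0,"rz":0},
  {"x":0,"y":0,"z":0,"rx":0,"ry":0,"rz":0},
  {"x":0,"y":0,"z":0,"rx":0,"ry":0,"rz":0},
], hand=68)

```text
time: 14.35
tool_pos: [0.4148, 0.2696, 0.1375]
tool_rot: [-3.11, 0.65, 2.599]
contact_force: [0.3, -0.6, -0.5]
opening: 0.0677
grip_force: 0.2
```

Request:
arm_command([
  {"x":0,"y":0,"z":0,"rx":0,"ry":0,"rz":0},
  {"x":0,"y":0,"z":0,"rx":0,"ry":0,"rz":0},
  {"x":0,"y":0,"z":0,"rx":0,"ry":0,"rz":0},
], hand=80)

```text
time: 14.65
tool_pos: [0.4149, 0.2697, 0.1376]
tool_rot: [-3.11, 0.65, 2.599]
contact_force: [0.7, -0.1, -0.3]
opening: 0.0793
grip_force: 0.0
```

Request:
arm_command([
  {"x":0,"y":0,"z":0,"rx":0,"ry":0,"rz":0},
  {"x":0,"y":0,"z":0,"rx":0,"ry":0,"rz":0},
  {"x":0,"y":0,"z":0,"rx":0,"ry":0,"rz":0},
  {"x":0,"y":0,"z":0,"rx":0,"ry":0,"rz":0},
], hand=91.8)

```text
time: 15.05
tool_pos: [0.4149, 0.2696, 0.1376]
tool_rot: [-3.11, 0.65, 2.599]
contact_force: [-0.6, -0.2, 0.1]
opening: 0.0917
grip_force: 0.0
```

```bash
python3 - <<'E'
from h import *
p=read_camera('wrist');t=trace(p,'flacon');s=observe()
print(s['time'],[m['confidence'] for m in t],[np.round(m['point'],4) for m in mark_of(p,'flacon')[:1]])
q=read_camera('top');print([np.round(m['point'],4) for m in mark_of(q,'flacon')[:3]])
np.savez('w6.npz',**{k:np.array(v) for k,v in p.items()},mask=t[0]['pixels'] if t else 0)
cv2.imwrite('pics/w6.png',p['pixels'])
E
```

```text
15.15 [0.69] [array([0.4414, 0.2312, 0.0036])]
[array([0.4378, 0.231 , 0.0082])]
```

View pics/w6.png

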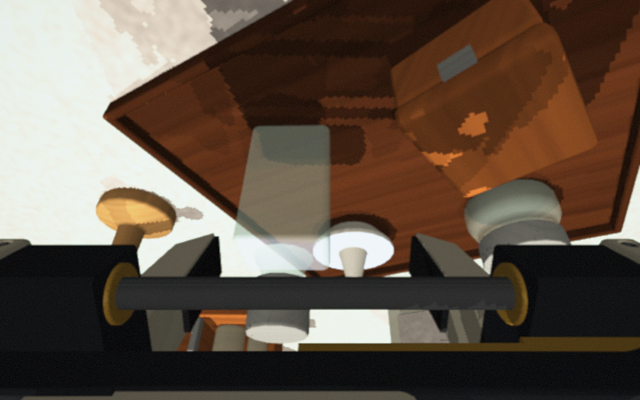

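The flacon is standing upright again at its original place: block at (285,190), between the fingers. New plan: grip it with a vertical tool, turn it about 50° in place so a leaned grasp stays within joint 4's range, then regrasp it leaned.

Request:
arm_command([
  {"x":0,"y":0,"z":-20,"rx":0,"ry":0,"rz":0},
  {"x":0,"y":0,"z":-50,"rx":0,"ry":0,"rz":0},
  {"x":0,"y":0,"z":-90,"rx":0,"ry":0,"rz":0},
  {"x":0,"y":0,"z":-130,"rx":0,"ry":0,"rz":0},
  {"x":0,"y":0,"z":-160,"rx":0,"ry":0,"rz":0},
  {"x":0,"y":0,"z":-160,"rx":0,"ry":0,"rz":0},
])

```text
time: 15.9
tool_pos: [0.334, 0.3259, 0.268]
tool_rot: [-3.118, 0.651, 2.597]
contact_force: [-0.0, 0.3, -0.2]
opening: 0.0921
grip_force: 0.0
```

```bash
python3 - <<'E'
from h import *
print(delta([.4416,.2312,.26],tool(-31,0)),observe()['tool_pos'],observe()['qpos'].round(2))
E
```

```text
(array([-107.4,  -23.1,   92.4]), array([-1.36, 37.27, -0.65])) [0.33399092 0.32590059 0.26800439] [ 0.94  0.31  1.81 -0.74  1.12  0.29]
```

Request:
arm_command([
  {"x":-107,"y":-23,"z":92,"rx":-1.4,"ry":37.3,"rz":-0.6},
  {"x":-107,"y":-23,"z":92,"rx":-1.4,"ry":37.3,"rz":-0.6},
  {"x":-107,"y":-23,"z":92,"rx":-1.4,"ry":37.3,"rz":-0.6},
  {"x":-107,"y":-23,"z":92,"rx":-1.4,"ry":37.3,"rz":-0.6},
  {"x":-107,"y":-23,"z":92,"rx":-1.4,"ry":37.3,"rz":-0.6},
  {"x":-107,"y":-23,"z":92,"rx":-1.4,"ry":37.3,"rz":-0.6},
  {"x":-107,"y":-23,"z":92,"rx":-1.4,"ry":37.3,"rz":-0.6},
])

```text
time: 16.6
tool_pos: [0.4414, 0.2281, 0.2559]
tool_rot: [-3.133, 0.001, 2.595]
contact_force: [-0.4, -1.4, -0.5]
opening: 0.0917
grip_force: 0.0
```

```bash
python3 - <<'E'
from h import *
print(delta([.4416,.2312,.126],tool(-31,0)),observe()['qpos'].round(2))
E
```

```text
(array([  1.6,   3.8, 129.8]), array([-0.47,  0.05, -0.34])) [ 0.33  0.33  1.65 -0.01  1.17 -0.7 ]
```

Request:
arm_command([
  {"x":1,"y":3,"z":10,"rx":0,"ry":0,"rz":0},
  {"x":1,"y":3,"z":40,"rx":0,"ry":0,"rz":0},
  {"x":1,"y":3,"z":75,"rx":0,"ry":0,"rz":0},
  {"x":1,"y":3,"z":105,"rx":0,"ry":0,"rz":0},
  {"x":1,"y":3,"z":120,"rx":0,"ry":0,"rz":0},
  {"x":1,"y":3,"z":128,"rx":0,"ry":0,"rz":0},
  {"x":1,"y":3,"z":128,"rx":0,"ry":0,"rz":0},
  {"x":1,"y":3,"z":128,"rx":0,"ry":0,"rz":0},
])

```text
time: 17.4
tool_pos: [0.4415, 0.2325, 0.1295]
tool_rot: [-3.137, 0.0, 2.599]
contact_force: [0.0, 0.2, 0.3]
opening: 0.0917
grip_force: 0.0
```

```bash
python3 - <<'E'
from h import *
print(delta([.4416,.2312,.128],tool(-31,0)))
E
```

```text
(array([-0.7, -1. ,  1.5]), array([-0.28,  0.  , -0.1 ]))
```

Good. Closing, with a 1 mm trim.

Request:
arm_command([
  {"x":0,"y":-1,"z":1,"rx":0,"ry":0,"rz":0},
  {"x":0,"y":-1,"z":1,"rx":0,"ry":0,"rz":0},
  {"x":0,"y":-1,"z":1,"rx":0,"ry":0,"rz":0},
  {"x":0,"y":-1,"z":1,"rx":0,"ry":0,"rz":0},
  {"x":0,"y":-1,"z":1,"rx":0,"ry":0,"rz":0},
  {"x":0,"y":-1,"z":1,"rx":0,"ry":0,"rz":0},
  {"x":0,"y":-1,"z":1,"rx":0,"ry":0,"rz":0},
  {"x":0,"y":-1,"z":1,"rx":0,"ry":0,"rz":0},
  {"x":0,"y":-1,"z":1,"rx":0,"ry":0,"rz":0},
], hand=40, squeeze=8)

```text
time: 18.3
tool_pos: [0.4413, 0.231, 0.1281]
tool_rot: [-3.137, -0.001, 2.597]
contact_force: [1.5, 1.7, 1.7]
opening: 0.0465
grip_force: 7.9
```

Request:
arm_command([
  {"x":0,"y":0,"z":-2,"rx":0,"ry":0,"rz":0},
  {"x":0,"y":0,"z":-5,"rx":0,"ry":0,"rz":0},
  {"x":0,"y":0,"z":-5,"rx":0,"ry":0,"rz":-5},
  {"x":0,"y":0,"z":-5,"rx":0,"ry":0,"rz":-12},
  {"x":0,"y":0,"z":-5,"rx":0,"ry":0,"rz":-19},
  {"x":0,"y":0,"z":-5,"rx":0,"ry":0,"rz":-26},
  {"x":0,"y":0,"z":-5,"rx":0,"ry":0,"rz":-33},
  {"x":0,"y":0,"z":-5,"rx":0,"ry":0,"rz":-40},
  {"x":0,"y":0,"z":-5,"rx":0,"ry":0,"rz":-47},
  {"x":0,"y":0,"z":-5,"rx":0,"ry":0,"rz":-52},
  {"x":0,"y":0,"z":-5,"rx":0,"ry":0,"rz":-52},
  {"x":0,"y":0,"z":-3,"rx":0,"ry":0,"rz":-52},
  {"x":0,"y":0,"z":-1,"rx":0,"ry":0,"rz":-52},
  {"x":0,"y":0,"z":0,"rx":0,"ry":0,"rz":-52},
  {"x":0,"y":0,"z":0,"rx":0,"ry":0,"rz":-52},
])

```text
time: 19.8
tool_pos: [0.4411, 0.2311, 0.128]
tool_rot: [-3.139, -0.005, -2.779]
contact_force: [-0.7, -0.3, -1.7]
opening: 0.0461
grip_force: 7.9
```

Request:
arm_command([
  {"x":0,"y":0,"z":0,"rx":0,"ry":0,"rz":0},
  {"x":0,"y":0,"z":0,"rx":0,"ry":0,"rz":0},
  {"x":0,"y":0,"z":0,"rx":0,"ry":0,"rz":0},
  {"x":0,"y":0,"z":0,"rx":0,"ry":0,"rz":0},
  {"x":0,"y":0,"z":-20,"rx":0,"ry":0,"rz":0},
  {"x":0,"y":0,"z":-50,"rx":0,"ry":0,"rz":0},
  {"x":0,"y":0,"z":-90,"rx":0,"ry":0,"rz":0},
  {"x":0,"y":0,"z":-130,"rx":0,"ry":0,"rz":0},
  {"x":0,"y":0,"z":-150,"rx":0,"ry":0,"rz":0},
  {"x":0,"y":0,"z":-150,"rx":0,"ry":0,"rz":0},
], hand=85)

```text
time: 20.8
tool_pos: [0.4428, 0.2319, 0.2813]
tool_rot: [-3.139, 0.002, -2.778]
contact_force: [0.7, -0.1, 0.5]
opening: 0.0849
grip_force: 0.0
```

```bash
python3 - <<'E'
from h import *
p=read_camera('top');print([np.round(m['point'],4) for m in mark_of(p,'flacon')[:3]])
H=20.8;T=tool(H,40);xd=np.array([np.cos(np.radians(H)),np.sin(np.radians(H)),0])
g=np.array([.4413,.2312,.076])-.005*xd; t=g-.047*T[:,2];pre=t-.1*T[:,2]
print('tcp',t,'pre',pre,'cam',t+.075*T[:,0]-.094*T[:,2])
print(delta(pre,T),observe()['qpos'].round(2))
E
```

```text
[array([0.4344, 0.2292, 0.0066]), array([0.2602, 0.3157, 0.003 ])]
tcp [0.40838384 0.21869632 0.11200409] pre [0.3482944  0.19587049 0.18860853] cam [0.29819092 0.17683796 0.1358032 ]
(array([99.3,  0.1, 89.6]), array([ -0.14, -40.29,   0.06])) [ 0.33  0.31  1.62 -0.    1.22 -1.6 ]
```

Request:
arm_command([
  {"x":60,"y":0,"z":0,"rx":0,"ry":-8,"rz":0},
  {"x":99,"y":0,"z":0,"rx":0,"ry":-16,"rz":0},
  {"x":99,"y":0,"z":20,"rx":0,"ry":-24,"rz":0},
  {"x":99,"y":0,"z":45,"rx":0,"ry":-32,"rz":0},
  {"x":99,"y":0,"z":70,"rx":0,"ry":-40,"rz":0},
  {"x":99,"y":0,"z":90,"rx":0,"ry":-40,"rz":0},
  {"x":99,"y":0,"z":90,"rx":0,"ry":-40,"rz":0},
  {"x":99,"y":0,"z":90,"rx":0,"ry":-40,"rz":0},
])

```text
time: 21.7
tool_pos: [0.3454, 0.1756, 0.224]
tool_rot: [3.061, 0.618, -2.771]
contact_force: [0.6, 1.0, 0.2]
opening: 0.0849
grip_force: 0.0
```

```bash
python3 - <<'E'
from h import *
p=read_camera('wrist');tr=trace(p,'flacon')
print([np.round(m['point'],4) for m in mark_of(p,'flacon')[:3]])
M=cv2.GaussianBlur(tr[0]['pixels'].astype(np.float32),(0,0),1.5)
th=np.linspace(0,6.28,16)
def mask(q):
    X=flmesh(q[0],q[1],q[2],.006);c=np.array([[q[0]+.014*np.cos(t),q[1]+.014*np.sin(t),z] for t in th for z in(.098,.123)])
    return cv2.GaussianBlur((hull(p,X)|hull(p,c)).astype(np.float32),(0,0),1.5)
q0=np.array([.4413,.2312,np.radians(20.8)])
r=minimize(lambda q:((mask(q)-M)**2).sum(),q0,method='Nelder-Mead',options=dict(initial_simplex=q0+np.array([[0,0,0],[.006,0,0],[0,.006,0],[0,0,.1]])))
print(r.x,np.degrees(r.x[2]),r.fun,M.sum())
H=20.8;T=tool(H,40);t=np.array([.40838,.2187,.112]);print(delta(t,T),observe()['qpos'].round(2))
E
```

```text
[array([0.4402, 0.2279, 0.0036])]
[0.44285019 0.23167815 0.3914597 ] 22.42898877009651 131.74276733398438 6365.0
(array([  4.4,   6.8, 135.3]), array([ 4.8 , -4.71,  0.01])) [ 0.12 -0.02  2.37  0.82  0.3  -2.57]
```

```bash
cat >> h.py <<'E'
D=[([1.143,.342,1.524,0,1.275,-.146],[.1458,.504,.2916]),([-.43,.55,.90,0,1.69,-1.42],[.6203,-.1979,.400]),([-.53,.54,1.46,0,1.13,-.01],[.5441,-.2298,.2012]),
([.33,.33,1.65,-.01,1.17,-.7],[.4414,.2281,.2559]),([.85,.18,1.81,-.77,1.14,.15],[.3563,.2819,.3292]),([.722,.515,1.949,-.996,.774,.477],[.4148,.2696,.1377]),
([.94,.31,1.81,-.74,1.12,.29],[.334,.3259,.268]),([.12,-.02,2.37,.82,.30,-2.57],[.3454,.1756,.224]),([-.73,.46,1.32,0,1.36,-.2],[.4894,-.3342,.3093])]
def fk(q,P):
    L1,L2,e,h,Lt,a=P;A=Ro.from_euler('ZY',[q[0],q[1]]).as_matrix();B=Ro.from_euler('ZY',[q[0],q[1]+q[2]]).as_matrix()
    W=A@[0,0,L1]+B@[e,0,L2]+np.array([a*np.cos(q[0]),a*np.sin(q[0]),h])
    R=B@Ro.from_euler('ZYZ',[q[3],q[4],q[5]]).as_matrix();return W+Lt*R[:,2],R
_f=least_squares(lambda P:np.ravel([fk(q,P)[0]-np.array(x) for q,x in D]),[.4,.4,0,.3,.2,0]);PP=_f.x
LO=np.array([-2.53,-.77,.04,-1,.28,-3.11]);HI=np.array([2.53,2.02,2.7,4.14,2.66,3.11])
RC=fk(D[0][0],PP)[1].T@Ro.from_euler('xyz',[np.pi,0,2.8598]).as_matrix()
def ik(p,R,q0):
    f=lambda q:np.r_[(fk(q,PP)[0]-p)*10,Ro.from_matrix(R.T@fk(q,PP)[1]@RC).as_rotvec()]
    return min((least_squares(f,np.clip(s,LO+.01,HI-.01),bounds=(LO+.03,HI-.03)) for s in q0),key=lambda r:r.cost)
E
python3 - <<'E'
from h import *
print(PP.round(4),np.abs(_f.fun).max(),np.round(RC,2).tolist())
x0=[observe()['qpos'],D[4][0],D[3][0],[.4,.4,1.9,.3,.5,-1.5]]
for H in(21,):
  for l in(40,35,30,25):
    T=tool(H,l);f=np.array([.4425,.2315,.076])-.005*np.array([np.cos(np.radians(H)),np.sin(np.radians(H)),0])
    for b in(0,.03,.06):
        r=ik(f-(.047+b)*T[:,2],T,x0);print(H,l,b,round(r.cost,5),r.x.round(2))
# bay
b=np.array([.641,-.134,.0]);T=tool(-30,40)
for d in(0,.05,.1):
    r=ik(rk([.641,-.134,-.5236],[-.005-d,0,.093])[0]-.047*T[:,2],T,x0);print('bay',d,round(r.cost,5),r.x.round(2))
E
```

```text
Traceback (most recent call last):
NameError: name '_f' is not defined
```

```bash
cat > t.py <<'E'
from h import *
import h
print(PP.round(4),np.abs(h._f.fun).max(),np.round(RC,2).tolist())
x0=[observe()['qpos'],D[4][0],D[3][0],[.4,.4,1.9,.3,.5,-1.5]]
for H in(21,):
  for l in(40,35,30,25):
    T=tool(H,l);f=np.array([.4425,.2315,.076])-.005*np.array([np.cos(np.radians(H)),np.sin(np.radians(H)),0])
    for b in(0,.03,.06):
        r=ik(f-(.047+b)*T[:,2],T,x0);print(H,l,b,round(r.cost,5),r.x.round(2))
T=tool(-30,40)
for d in(0,.05,.1):
    r=ik(rk([.641,-.134,-.5236],[-.005-d,0,.093])[0]-.047*T[:,2],T,x0);print('bay',d,round(r.cost,5),r.x.round(2))
E
python3 t.py
```

```text
[0.4522 0.3419 0.0382 0.1638 0.1566 0.0566] 0.10031760767088159 [[0.0, -1.0, 0.0], [1.0, 0.0, 0.0], [-0.0, 0.0, 1.0]]Traceback (most recent call last):
  File "t.py", line 9, in <module>
    r=ik(f-(.047+b)*T[:,2],T,x0);print(H,l,b,round(r.cost,5),r.x.round(2))
  File "h.py", line 42, in ik
    return min((least_squares(f,np.clip(s,LO+.01,HI-.01),bounds=(LO+.03,HI-.03)) for s in q0),key=lambda r:r.cost)
  File "h.py", line 42, in <genexpr>
    return min((least_squares(f,np.clip(s,LO+.01,HI-.01),bounds=(LO+.03,HI-.03)) for s in q0),key=lambda r:r.cost)
                ~~~~~~~~~~~~~^^^^^^^^^^^^^^^^^^^^^^^^^^^^^^^^^^^^^^^^^^^^^^^^^^^
    return func(*args, **kwargs)
    raise ValueError("Initial guess is outside of provided bounds")
ValueError: Initial guess is outside of provided bounds
```

```bash
sed -i 's/LO+.01,HI-.01/LO+.04,HI-.04/; s/\[q\[3\],q\[4\],q\[5\]\]/[S4*q[3],q[4],q[5]]/; s/^def fk/S4=-1\ndef fk/' h.py
cat > t0.py <<'E'
from h import *
import h
for s in(1,-1):
    h.S4=s
    for i,r in((4,(-3.139,.695,2.601)),(5,(-3.11,.65,2.599)),(7,(3.061,.618,-2.771))):
        print(s,fk(D[i][0],PP)[1][:,2].round(2),Ro.from_euler('xyz',r).as_matrix()[:,2].round(2))
E
python3 t0.py; python3 t.py
```

```text
1 [ 0.55 -0.33 -0.77] [ 0.55 -0.33 -0.77]
1 [ 0.5  -0.34 -0.8 ] [ 0.5  -0.34 -0.8 ]
1 [ 0.51  0.28 -0.81] [ 0.51  0.28 -0.81]
-1 [-0.4   0.5  -0.77] [ 0.55 -0.33 -0.77]
-1 [-0.27  0.54 -0.8 ] [ 0.5  -0.34 -0.8 ]
-1 [ 0.56 -0.15 -0.81] [ 0.51  0.28 -0.81]
[ 0.3112  0.238   0.0184 -0.0022 -0.1047  0.2122] 0.11650312009616015 [[0.0, -1.0, 0.0], [1.0, 0.0, 0.0], [-0.0, 0.0, 1.0]]
21 40 0 0.03006 [0.44 0.68 1.84 2.12 0.31 0.62]
21 40 0.03 0.0339 [0.44 0.58 1.92 1.91 0.31 0.4 ]
21 40 0.06 0.03609 [0.44 0.46 1.98 1.59 0.31 0.08]
21 35 0 0.03795 [0.43 0.68 1.87 1.7  0.31 0.18]
21 35 0.03 0.03729 [ 0.43  0.57  1.94  1.4   0.31 -0.12]
21 35 0.06 0.03021 [ 0.45  0.45  2.    0.98  0.31 -0.53]
21 30 0 0.03738 [ 0.43  0.67  1.9   1.25  0.31 -0.27]
21 30 0.03 0.02876 [ 0.45  0.56  1.96  0.85  0.31 -0.66]
21 30 0.06 0.01419 [ 0.47  0.46  2.    0.45  0.31 -1.04]
21 25 0 0.02812 [ 0.45  0.67  1.93  0.76  0.31 -0.75]
21 25 0.03 0.01356 [ 0.47  0.56  1.97  0.38  0.31 -1.11]
21 25 0.06 0.00211 [ 0.48  0.47  1.98  0.21  0.31 -1.27]
bay 0 0.0 [-0.22  1.01  0.98  0.4   0.51 -0.98]
bay 0.05 0.0 [-0.2   0.87  1.29  0.61  0.37 -0.74]
bay 0.1 0.0008 [-0.18  0.76  1.55  0.97  0.31 -0.34]
```

```bash
sed -i 's/^S4=-1/S4=1/; s/L1,L2,e,h,Lt,a=P;/L1,L2,e,h,Lt,a,y4,x5,x4=P;/; s/return W+Lt\*R\[:,2\],R/C=B@Ro.from_euler("Z",q[3]).as_matrix();E5=C@Ro.from_euler("Y",q[4]).as_matrix();return W+C@[x4,y4,0]+E5@[x5,0,Lt],R/; s/\[.4,.4,0,.3,.2,0\]/[.4,.4,0,.3,.2,0,0,0,0]/' h.py
sed -i 's/^print(PP/print(np.round(np.reshape(h._f.fun,(-1,3)),3).tolist());print(PP/' t.py; python3 t.py
```

```text
[[0.013, -0.003, 0.015], [-0.007, -0.013, -0.002], [0.006, -0.019, 0.017], [0.01, -0.008, 0.017], [-0.021, -0.012, -0.036], [0.016, -0.027, -0.007], [-0.012, -0.002, -0.023], [0.012, 0.002, 0.02], [-0.007, -0.012, 0.0]]
[0.5365 0.3425 0.0211 0.0724 0.1476 0.1007 0.0637 0.0788 0.0044] 0.03647151836054602 [[0.0, -1.0, 0.0], [1.0, 0.0, 0.0], [-0.0, 0.0, 1.0]]
21 40 0 0.02668 [ 0.64  0.38  2.11 -0.97  0.31 -0.37]
21 40 0.03 0.01706 [ 0.65  0.3   2.15 -0.97  0.31 -0.37]
21 40 0.06 0.00871 [ 0.66  0.22  2.18 -0.97  0.31 -0.37]
21 35 0 0.01308 [ 0.64  0.38  2.11 -0.97  0.31 -0.38]
21 35 0.03 0.00729 [ 0.65  0.3   2.14 -0.97  0.31 -0.38]
21 35 0.06 0.00404 [ 0.58  0.21  2.13 -0.73  0.31 -0.68]
21 30 0 0.00716 [ 0.52  0.37  2.06 -0.59  0.31 -0.86]
21 30 0.03 0.00324 [ 0.46  0.29  2.09 -0.35  0.31 -1.15]
21 30 0.06 0.00069 [ 0.39  0.21  2.12 -0.13  0.31 -1.43]
21 25 0 0.00187 [ 0.41  0.38  2.07 -0.19  0.31 -1.35]
21 25 0.03 0.00011 [ 0.36  0.3   2.11 -0.02  0.31 -1.56]
21 25 0.06 0.0 [ 0.34  0.23  2.11  0.03  0.37 -1.62]
bay 0 0.0 [-0.09  0.52  1.75 -0.92  0.35 -0.34]
bay 0.05 0.00081 [-0.04  0.47  1.87 -0.97  0.34 -0.24]
bay 0.1 0.00375 [ 0.01  0.42  1.97 -0.97  0.34 -0.19]
```

```bash
sed -i 's/y4,x5,x4=P;/y4,x5,x4,b=P;/; s/np.array(\[a\*np.cos(q\[0\]),a\*np.sin(q\[0\]),h\])/Ro.from_euler("Z",q[0]).as_matrix()@[a,b,h]/; s/0,0,0,0\])/0,0,0,0,0])/' h.py; sed -i 's/,0,0,0,0,0\]);PP/,0,0,0,0,0]);PP/' h.py; grep -n "PP=" h.py | cut -c1-160; python3 t.py
```

```text
38:_f=least_squares(lambda P:np.ravel([fk(q,P)[0]-np.array(x) for q,x in D]),[.4,.4,0,.3,.2,0,0,0,0,0]);PP=_f.x
[[-0.0, 0.0, 0.002], [-0.001, -0.001, 0.003], [0.002, -0.001, 0.004], [-0.001, 0.002, 0.001], [0.001, -0.0, 0.001], [-0.0, -0.001, 0.0], [-0.001, 0.001, -0.001], [-0.0, -0.0, -0.0], [-0.001, 0.001, -0.009]]
[0.5039 0.3797 0.0438 0.2215 0.2492 0.0019 0.0011 0.002  0.0015 0.0758] 0.008657725316204012 [[0.0, -1.0, 0.0], [1.0, 0.0, 0.0], [-0.0, 0.0, 1.0]]
21 40 0 0.04702 [ 0.15  0.4   2.24  1.33  0.31 -3.08]
21 40 0.03 0.03809 [ 0.14  0.31  2.29  1.32  0.31 -3.08]
21 40 0.06 0.02881 [ 0.13  0.22  2.34  1.32  0.31 -3.08]
21 35 0 0.03027 [ 0.15  0.4   2.24  1.33  0.31 -3.08]
21 35 0.03 0.02378 [ 0.14  0.31  2.28  1.32  0.31 -3.08]
21 35 0.06 0.01801 [ 0.13  0.22  2.33  1.32  0.31 -3.08]
21 30 0 0.01859 [ 0.3   0.39  2.11  0.16  0.31 -1.79]
21 30 0.03 0.01152 [ 0.3   0.31  2.15  0.15  0.31 -1.78]
21 30 0.06 0.00552 [ 0.3   0.23  2.19  0.14  0.31 -1.77]
21 25 0 0.00513 [ 0.31  0.39  2.1   0.08  0.31 -1.7 ]
21 25 0.03 0.0016 [ 0.31  0.31  2.14  0.08  0.31 -1.7 ]
21 25 0.06 2e-05 [ 0.31  0.23  2.17  0.08  0.31 -1.7 ]
bay 0 0.00752 [-0.2   0.57  1.83 -0.97  0.31 -0.35]
bay 0.05 0.01154 [-0.18  0.51  1.93 -0.97  0.31 -0.32]
bay 0.1 0.01642 [-0.14  0.45  2.03 -0.97  0.31 -0.28]
```

```bash
cat > t2.py <<'E'
from h import *
q=observe()['qpos']
S=[[a,b,c,d,e,f] for a,b,c in((.2,.4,1.9),) for d in(0,1.5,3,3.8,-.8) for e in(.4,) for f in(-1.5,1.5)]
def best(p,T):
    r=[ik(p,T,[s]) for s in S];r=[x for x in r if x.cost<1e-6];o=[]
    for x in r:
        if not any(np.abs(x.x-y).max()<.05 for y in o):o.append(x.x)
    return [y.round(2).tolist() for y in o]
for l in(30,35,40,45):
  print('bay',l,[best(rk([.641,-.134,-.5236],[-.003-d,0,.087])[0]-.047*tool(-30,l)[:,2],tool(-30,l)) for d in(0,.08)])
  for H in(-31,0,20,40,60):
    T=tool(H,l);f=np.array([.4425,.2315,.076])-.003*np.array([np.cos(np.radians(H)),np.sin(np.radians(H)),0])
    print('tray',l,H,best(f-.047*T[:,2],T))
E
timeout 300 python3 t2.py
```

```text
bay 30 [[], []]
tray 30 -31 [[0.61, 0.5, 2.0, -0.91, 0.62, 0.33]]
tray 30 0 []
tray 30 20 []
tray 30 40 []
tray 30 60 [[0.06, 0.43, 2.16, 1.09, 0.49, 2.75]]
bay 35 [[], []]
tray 35 -31 []
tray 35 0 []
tray 35 20 []
tray 35 40 [[0.13, 0.42, 2.3, 1.91, 0.33, 2.3]]
tray 35 60 [[0.01, 0.45, 2.21, 1.34, 0.53, 2.46]]
bay 40 [[], []]
tray 40 -31 []
tray 40 0 [[0.53, 0.47, 2.29, 4.1, 0.41, 1.08]]
tray 40 20 [[0.32, 0.45, 2.38, 3.09, 0.38, 1.6]]
tray 40 40 [[0.1, 0.45, 2.37, 2.19, 0.46, 1.99]]
tray 40 60 [[-0.04, 0.48, 2.26, 1.53, 0.61, 2.22]]
bay 45 [[], [[-0.16, 0.53, 2.17, 3.85, 0.4, 1.16]]]
tray 45 -31 []
tray 45 0 [[0.56, 0.51, 2.34, 3.94, 0.56, 1.28]]
tray 45 20 [[0.32, 0.5, 2.44, 3.1, 0.58, 1.58]]
tray 45 40 [[0.06, 0.5, 2.42, 2.33, 0.62, 1.79]]
tray 45 60 [[-0.09, 0.52, 2.3, 1.66, 0.7, 2.02]]
```

```bash
cat > t3.py <<'E'
from h import *
S=[[a,.55,2.1,d,.4,f] for a in(-.2,) for d in(3,3.8,4.05) for f in(1.3,)]
for l in(40,45,50):
  for H in(-30,-24,-18,-10,0):
    for h in(.085,.092):
      o=[]
      T=tool(H,l);hd=np.array([np.cos(np.radians(H)),np.sin(np.radians(H)),0])
      for d in(0,.05,.1):
        p=rk([.641,-.134,-.5236],[-d,0,h])[0]-.003*hd-.047*T[:,2]
        r=ik(p,T,S);o.append((round(r.cost,5),r.x.round(2)[[0,1,2,3,4,5]].tolist()) if r.cost<1e-5 else round(r.cost,5))
      print(l,H,h,o)
E
timeout 300 python3 t3.py
```

```text
40 -30 0.085 [np.float64(0.00459), np.float64(0.00144), np.float64(0.0001)]
40 -30 0.092 [np.float64(0.00542), np.float64(0.00193), np.float64(0.00025)]
40 -24 0.085 [np.float64(0.00746), np.float64(0.00295), np.float64(0.00056)]
40 -24 0.092 [np.float64(0.00866), np.float64(0.00379), np.float64(0.00099)]
40 -18 0.085 [np.float64(0.0077), np.float64(0.00318), np.float64(0.00069)]
40 -18 0.092 [np.float64(0.009), np.float64(0.00412), np.float64(0.00121)]
40 -10 0.085 [np.float64(0.00482), np.float64(0.00195), np.float64(0.00032)]
40 -10 0.092 [np.float64(0.00561), np.float64(0.00261), np.float64(0.00067)]
40 0 0.085 [np.float64(9e-05), (np.float64(1e-05), [-0.45, 0.52, 2.08, 1.93, 0.31, 2.41]), (np.float64(0.0), [-0.44, 0.47, 2.21, 2.16, 0.34, 2.18])]
40 0 0.092 [np.float64(0.0001), np.float64(3e-05), (np.float64(0.0), [-0.44, 0.46, 2.21, 2.1, 0.32, 2.24])]
45 -30 0.085 [np.float64(8e-05), (np.float64(0.0), [-0.18, 0.56, 2.1, 3.87, 0.36, 1.12]), (np.float64(0.0), [-0.14, 0.52, 2.21, 3.83, 0.43, 1.21])]
45 -30 0.092 [np.float64(0.00021), (np.float64(0.0), [-0.18, 0.54, 2.1, 3.91, 0.34,
[... 2482 characters left out ...]
4, 0.61, 2.08, 2.73, 0.45, 1.8]), (np.float64(0.0), [-0.39, 0.57, 2.21, 2.82, 0.53, 1.72]), (np.float64(0.0), [-0.36, 0.55, 2.33, 2.89, 0.62, 1.65])]
50 -10 0.092 [(np.float64(0.0), [-0.4, 0.59, 2.08, 2.71, 0.43, 1.82]), (np.float64(0.0), [-0.39, 0.56, 2.21, 2.8, 0.51, 1.73]), (np.float64(0.0), [-0.36, 0.53, 2.33, 2.88, 0.6, 1.67])]
50 0 0.085 [(np.float64(0.0), [-0.5, 0.62, 2.06, 2.29, 0.5, 2.03]), (np.float64(0.0), [-0.49, 0.58, 2.19, 2.41, 0.57, 1.89]), (np.float64(0.0), [-0.48, 0.55, 2.32, 2.5, 0.64, 1.78])]
50 0 0.092 [(np.float64(0.0), [-0.5, 0.6, 2.06, 2.26, 0.49, 2.06]), (np.float64(0.0), [-0.49, 0.56, 2.19, 2.38, 0.55, 1.92]), (np.float64(0.0), [-0.48, 0.53, 2.32, 2.48, 0.63, 1.8])]
```

```bash
cat > t4.py <<'E'
from h import *
import sys
l=50
def pose(q): p,R=fk(q,PP);return p,R@RC
S=[[.3,.5,2.3,d,.6,1.6] for d in(3,2.5,3.6)]
F=np.array([.4425,.2315])
def fl(H,x,y,zb,back=0):  # tool pose for flacon base at x,y,zb
    T=tool(H,l);hd=np.array([np.cos(np.radians(H)),np.sin(np.radians(H)),0])
    return np.array([x,y,zb+.068])-.002*hd-(.047+back)*T[:,2],T
def sol(*a,S=S): r=ik(*fl(*a),S);return r.cost,r.x
if __name__=='__main__':
    for H in(21,0,40):
        for a in((.006,0),(.006,.08),(.15,0),(.19,0),(.15,.05)):
            c,x=sol(H,*F,*a);print(H,a,round(c,5),x.round(2))
    for x,y in((.47,.1),(.5,.05),(.53,-.0),(.54,-.07)):
        for H in(10,-20):
            for z in(.19,.025):c,q=sol(H,x,y,z);print(x,y,H,z,round(c,5),q.round(2))
E
python3 t4.py
```

```text
21 (0.006, 0) 0.0 [0.3  0.57 2.49 3.07 0.8  1.58]
21 (0.006, 0.08) 0.0 [0.28 0.35 2.62 3.04 0.7  1.6 ]
21 (0.15, 0) 0.00241 [0.28 0.11 2.39 2.85 0.31 1.8 ]
21 (0.19, 0) 0.00987 [ 0.15 -0.    2.32  1.74  0.31  2.82]
21 (0.15, 0.05) 0.00748 [ 0.14 -0.07  2.42  1.93  0.31  2.62]
0 (0.006, 0) 0.0 [0.59 0.58 2.38 3.84 0.72 1.41]
0 (0.006, 0.08) 0.0 [0.72 0.38 2.44 4.11 0.66 1.23]
0 (0.15, 0) 0.00707 [0.54 0.16 2.32 4.11 0.41 0.97]
0 (0.19, 0) 0.01716 [0.51 0.07 2.31 4.11 0.34 0.92]
0 (0.15, 0.05) 0.01903 [0.57 0.04 2.38 4.11 0.39 0.97]
40 (0.006, 0) 0.0 [0.03 0.57 2.48 2.42 0.8  1.65]
40 (0.006, 0.08) 0.0 [-0.15  0.35  2.59  2.14  0.75  1.79]
40 (0.15, 0) 0.0 [0.02 0.1  2.33 1.64 0.5  2.59]
40 (0.19, 0) 0.0 [0.02 0.01 2.26 1.35 0.52 2.92]
40 (0.15, 0.05) 0.0 [-0.08 -0.05  2.35  1.36  0.59  2.83]
0.47 0.1 10 0.19 0.00206 [-0.15 -0.05  2.33  1.48  0.31  3.02]
0.47 0.1 10 0.025 0.0 [-0.06  0.5   2.54  2.88  0.78  1.6 ]
0.47 0.1 -20 0.19 0.02739 [0.27 0.05 2.35 4.11 0.41 0.99]
0.47 0.1 -20 0.025 0.0 [0.37 0.51 2.38 4.05 0.7  1.31]
0.5 0.05 10 0.19 0.0 [-0.26 -0.    2.27  1.43  0.33  3.  ]
0.5 0.05 10 0.025 0.0 [-0.24  0.5   2.48  2.65  0.73  1.67]
0.5 0.05 -20 0.19 0.01357 [0.11 0.07 2.3  4.11 0.31 0.89]
0.5 0.05 -20 0.025 0.0 [0.19 0.51 2.37 3.83 0.66 1.36]
0.53 -0.0 10 0.19 0.0 [-0.39  0.06  2.2   1.38  0.43  2.96]
0.53 -0.0 10 0.025 0.0 [-0.38  0.51  2.39  2.44  0.68  1.77]
0.53 -0.0 -20 0.19 0.00738 [0.01 0.11 2.24 4.11 0.31 0.83]
0.53 -0.0 -20 0.025 0.0 [0.02 0.52 2.34 3.63 0.62 1.4 ]
0.54 -0.07 10 0.19 0.0 [-0.58  0.11  2.15  1.31  0.57  2.91]
0.54 -0.07 10 0.025 0.0 [-0.57  0.52  2.32  2.17  0.68  1.89]
0.54 -0.07 -20 0.19 0.00947 [-0.13  0.14  2.22  4.11  0.31  0.75]
0.54 -0.07 -20 0.025 0.0 [-0.2   0.52  2.34  3.34  0.6   1.5 ]
```

Joint model now fits: the leaned placing needs the q4≈3.3 branch, and a high transit isn't possible in it. Plan: carry the flacon with a vertical tool to a clear spot on the table in front of the bay, then regrasp it leaned there and slide in low.

```bash
python3 - <<'E'
from h import *
print(delta([.4425,.2315,.27],tool(21,0)))
E
```

```text
(array([-116.7,   15.2,   27.8]), array([ 4.52, 35.28,  1.48]))
```

Request:
arm_command([
  {"x":0,"y":0,"z":-40,"rx":0.5,"ry":6,"rz":0},
  {"x":-40,"y":5,"z":-40,"rx":1.5,"ry":13,"rz":0.5},
  {"x":-80,"y":10,"z":-20,"rx":2.5,"ry":20,"rz":1},
  {"x":-117,"y":15,"z":10,"rx":3.5,"ry":27,"rz":1},
  {"x":-117,"y":15,"z":28,"rx":4.5,"ry":35,"rz":1.5},
  {"x":-117,"y":15,"z":28,"rx":4.5,"ry":35.3,"rz":1.5},
  {"x":-117,"y":15,"z":28,"rx":4.5,"ry":35.3,"rz":1.5},
  {"x":-117,"y":15,"z":28,"rx":4.5,"ry":35.3,"rz":1.5},
])

```text
time: 22.65
tool_pos: [0.4433, 0.2323, 0.271]
tool_rot: [-3.139, 0.005, -2.773]
contact_force: [0.3, -1.1, 0.2]
opening: 0.0851
grip_force: 0.0
```

```bash
python3 - <<'E'
from h import *
print(delta([.4423,.2314,.128],tool(21.3,0)),observe()['qpos'].round(2),observe()['time'])
E
```

```text
(array([ 1.90e+00, -1.00e-01,  1.43e+02]), array([-0.17,  0.28, -0.19])) [ 0.33  0.31  1.63 -0.    1.2  -1.61] 22.65
```

Request:
arm_command([
  {"x":1,"y":0,"z":40,"rx":0,"ry":0,"rz":0},
  {"x":1,"y":0,"z":80,"rx":0,"ry":0,"rz":0},
  {"x":1,"y":0,"z":115,"rx":0,"ry":0,"rz":0},
  {"x":1,"y":0,"z":135,"rx":0,"ry":0,"rz":0},
  {"x":1,"y":0,"z":143,"rx":0,"ry":0,"rz":0},
  {"x":1,"y":0,"z":143,"rx":0,"ry":0,"rz":0},
])

```text
time: 23.25
tool_pos: [0.4423, 0.2315, 0.129]
tool_rot: [-3.14, 0.004, -2.773]
contact_force: [-0.6, 0.1, -0.5]
opening: 0.0851
grip_force: 0.0
```

Request:
arm_command([
  {"x":0,"y":0,"z":0,"rx":0,"ry":0,"rz":0},
  {"x":0,"y":0,"z":0,"rx":0,"ry":0,"rz":0},
  {"x":0,"y":0,"z":0,"rx":0,"ry":0,"rz":0},
  {"x":0,"y":0,"z":0,"rx":0,"ry":0,"rz":0},
  {"x":0,"y":0,"z":0,"rx":0,"ry":0,"rz":0},
  {"x":0,"y":0,"z":0,"rx":0,"ry":0,"rz":0},
  {"x":0,"y":0,"z":0,"rx":0,"ry":0,"rz":0},
  {"x":0,"y":0,"z":0,"rx":0,"ry":0,"rz":0},
], hand=40, squeeze=8)

```text
time: 24.05
tool_pos: [0.4432, 0.2322, 0.129]
tool_rot: [-3.141, 0.004, -2.772]
contact_force: [-1.0, 0.6, 2.3]
opening: 0.0462
grip_force: 8.0
```

```bash
python3 - <<'E'
from h import *
s=observe();print(s['tool_pos'],s['grip_force'],s['opening'])
print(delta([.4425,.2315,.33],tool(21.3,0)),delta([.5,-.075,.33],tool(-22,0)))
E
```

```text
[0.44316862 0.2322247  0.12903533] 7.985080182552338 0.04616308145513857
(array([   0. ,   -0.6, -201. ]), array([-0.04,  0.24, -0.14])) (array([  57.1, -307.2, -201. ]), array([ 0.05,  0.25, 43.16]))
```

Request:
arm_command([
  {"x":0,"y":0,"z":-8,"rx":0,"ry":0,"rz":0},
  {"x":0,"y":0,"z":-30,"rx":0,"ry":0,"rz":0},
  {"x":0,"y":0,"z":-65,"rx":0,"ry":0,"rz":0},
  {"x":0,"y":0,"z":-105,"rx":0,"ry":0,"rz":0},
  {"x":0,"y":0,"z":-145,"rx":0,"ry":0,"rz":0},
  {"x":0,"y":0,"z":-180,"rx":0,"ry":0,"rz":0},
  {"x":2,"y":-10,"z":-200,"rx":0,"ry":0,"rz":2},
  {"x":7,"y":-40,"z":-200,"rx":0,"ry":0,"rz":6},
  {"x":14,"y":-75,"z":-200,"rx":0,"ry":0,"rz":11},
  {"x":20,"y":-110,"z":-200,"rx":0,"ry":0,"rz":16},
  {"x":27,"y":-145,"z":-200,"rx":0,"ry":0,"rz":21},
  {"x":33,"y":-180,"z":-200,"rx":0,"ry":0,"rz":26},
  {"x":40,"y":-215,"z":-200,"rx":0,"ry":0,"rz":31},
  {"x":46,"y":-250,"z":-200,"rx":0,"ry":0,"rz":36},
  {"x":52,"y":-280,"z":-200,"rx":0,"ry":0,"rz":40},
  {"x":56,"y":-300,"z":-200,"rx":0,"ry":0,"rz":43},
  {"x":57,"y":-307,"z":-200,"rx":0,"ry":0,"rz":43},
  {"x":57,"y":-307,"z":-200,"rx":0,"ry":0,"rz":43},
])

```text
time: 25.85
tool_pos: [0.4998, -0.0753, 0.3287]
tool_rot: [3.139, 0.002, 2.76]
contact_force: [0.8, 0.9, -2.6]
opening: 0.046
grip_force: 8.0
```

```bash
python3 - <<'E'
from h import *
s=observe();print(s['tool_pos'],s['qpos'].round(2))
print(delta([.5,-.075,.124],tool(-22,0)))
p=read_camera('side');print([np.round(m['point'],3) for m in mark_of(p,'flacon')[:3]])
E
```

```text
[ 0.49976113 -0.07528435  0.32868374] [-0.3   0.28  1.51  0.    1.35 -1.49]
(array([ 4.000e-01, -1.000e-01,  2.047e+02]), array([0.12, 0.14, 0.16]))
[array([ 0.498, -0.071,  0.204]), array([ 0.264,  0.318, -0.004])]
```

Request:
arm_command([
  {"x":0,"y":0,"z":20,"rx":0,"ry":0,"rz":0},
  {"x":0,"y":0,"z":55,"rx":0,"ry":0,"rz":0},
  {"x":0,"y":0,"z":95,"rx":0,"ry":0,"rz":0},
  {"x":0,"y":0,"z":135,"rx":0,"ry":0,"rz":0},
  {"x":0,"y":0,"z":170,"rx":0,"ry":0,"rz":0},
  {"x":0,"y":0,"z":192,"rx":0,"ry":0,"rz":0},
  {"x":0,"y":0,"z":199,"rx":0,"ry":0,"rz":0},
  {"x":0,"y":0,"z":202,"rx":0,"ry":0,"rz":0},
  {"x":0,"y":0,"z":204,"rx":0,"ry":0,"rz":0},
  {"x":0,"y":0,"z":205,"rx":0,"ry":0,"rz":0},
  {"x":0,"y":0,"z":206,"rx":0,"ry":0,"rz":0},
  {"x":0,"y":0,"z":206,"rx":0,"ry":0,"rz":0},
])

```text
time: 27.15
tool_pos: [0.501, -0.0748, 0.1235]
tool_rot: [3.139, 0.004, 2.76]
contact_force: [0.5, 0.8, -1.4]
opening: 0.046
grip_force: 8.0
```

Request:
arm_command([
  {"x":0,"y":0,"z":0,"rx":0,"ry":0,"rz":0},
  {"x":0,"y":0,"z":0,"rx":0,"ry":0,"rz":0},
  {"x":0,"y":0,"z":0,"rx":0,"ry":0,"rz":0},
  {"x":0,"y":0,"z":0,"rx":0,"ry":0,"rz":0},
  {"x":0,"y":0,"z":-20,"rx":0,"ry":0,"rz":0},
  {"x":0,"y":0,"z":-60,"rx":0,"ry":0,"rz":0},
  {"x":0,"y":0,"z":-105,"rx":0,"ry":0,"rz":0},
  {"x":0,"y":0,"z":-150,"rx":0,"ry":0,"rz":0},
  {"x":0,"y":0,"z":-190,"rx":0,"ry":0,"rz":0},
  {"x":0,"y":0,"z":-200,"rx":0,"ry":0,"rz":0},
], hand=80)

```text
time: 28.15
tool_pos: [0.5012, -0.0752, 0.3278]
tool_rot: [3.139, 0.012, 2.761]
contact_force: [0.5, -0.6, 0.1]
opening: 0.08
grip_force: 0.0
```

```bash
cat > t5.py <<'E'
from t4 import *
F=np.array([.501,-.0748]);H=-22
S2=[[-.2,.5,2.3,d,.6,1.5] for d in(3.4,3)]
c0,qa=sol(H,*F,0.,0,S=S2);print('grasp',c0,qa.round(2))
c1,qp=sol(H,*F,.03,.09,S=[qa]);print('pre',c1,qp.round(2),fl(H,*F,.03,.09)[0])
q=observe()['qpos'];print(q.round(3),observe()['tool_pos'])
pts=np.array([[0,.065,.06],[0,-.065,.06],[.0375,.095,0],[-.0375,.095,0],[.0375,-.095,0],[-.0375,-.095,0],[.095,0,-.08],[0,0,-.249]])
def path(qs,n):
    out=[]
    for a,b,k in zip(qs[:-1],qs[1:],n): out+= [a+(b-a)*i/k for i in range(1,k+1)]
    return out
def show(Q,q0,every=20,shift=np.zeros(3)):
    for i,x in enumerate(Q):
        if i%every==0: p0,R0=pose(q0)
        p,R=pose(x);d=R0.T@(p-p0)*1000;r=Ro.from_matrix(R0.T@R).as_rotvec(degrees=True)
        lo=(pts@R.T+p)[:,2].min();print(i,d.round(0).astype(int).tolist(),r.round(1).tolist(),'p',p.round(3).tolist(),'low',round(lo,3))
        if i%every==every-1:q0=x
E
python3 - <<'E'
import sys;sys.path.insert(0,'.')
exec(open('t5.py').read())
m=np.array([-.55,0.1,1.75,1.5,.9,qp[5]])
q=np.array(q);start=q.copy()
Q=path([q,m,qp],[24,16]);show(Q,q)
p=read_camera('wrist');print([np.round(x['point'],4) for x in mark_of(p,'flacon')[:2]])
E
```

```text
grasp 1.3555620467701247e-22 [-0.22  0.59  2.45  3.32  0.78  1.55]
pre 1.1484153996570152e-21 [-0.17  0.22  2.54  3.49  0.51  1.41] [ 0.40183946 -0.03473654  0.1860619 ]
[-0.301  0.276  1.518  0.002  1.335 -1.491] [ 0.50115451 -0.07519352  0.32779993]
0 [0, 10, -1] [-3.6, -0.4, 8.4] p [0.505, -0.065, 0.329] low 0.265
1 [-1, 20, -2] [-7.1, -0.5, 16.8] p [0.509, -0.057, 0.331] low 0.263
2 [-3, 29, -5] [-10.8, -0.1, 25.3] p [0.514, -0.048, 0.334] low 0.263
3 [-4, 39, -9] [-14.4, 0.6, 33.8] p [0.519, -0.04, 0.337] low 0.264
4 [-7, 47, -13] [-18.0, 1.8, 42.3] p [0.524, -0.033, 0.342] low 0.266
5 [-9, 56, -18] [-21.6, 3.4, 50.8] p [0.53, -0.026, 0.347] low 0.271
6 [-12, 63, -24] [-25.2, 5.4, 59.3] p [0.536, -0.02, 0.353] low 0.278
7 [-16, 70, -31] [-28.7, 7.8, 67.8] p [0.542, -0.015, 0.36] low 0.287
8 [-20, 77, -38] [-32.2, 10.7, 76.1] p [0.548, -0.011, 0.367] low 0.297
9 [-24, 82, -46] [-35.6, 14.1, 84.4] p [0.553, -0.007, 0.375] low 0.31
10 [-29, 87, -55] [-38.9, 18.0, 92.6] p [0.559, -0.004, 0.384] low 0.325
11 [-34, 91, -64] [-42.1, 22.4, 100.7] p [0.565, -0.003, 0.393] low 0.341
12 [-
[... 1346 characters left out ...]
w 0.335
31 [-40, 66, 13] [22.6, 26.0, 92.7] p [0.589, -0.035, 0.403] low 0.317
32 [-59, 86, 12] [22.3, 29.1, 99.7] p [0.576, -0.037, 0.378] low 0.298
33 [-81, 108, 10] [21.6, 32.6, 106.5] p [0.561, -0.038, 0.351] low 0.279
34 [-106, 130, 6] [20.4, 36.4, 113.2] p [0.542, -0.04, 0.323] low 0.258
35 [-133, 152, 0] [18.9, 40.6, 119.7] p [0.521, -0.04, 0.294] low 0.237
36 [-163, 174, -8] [17.0, 45.2, 125.9] p [0.496, -0.04, 0.266] low 0.215
37 [-195, 195, -19] [14.8, 50.2, 131.7] p [0.467, -0.039, 0.238] low 0.196
38 [-229, 215, -33] [12.3, 55.7, 137.1] p [0.436, -0.037, 0.211] low 0.174
39 [-264, 232, -49] [9.7, 61.6, 142.1] p [0.402, -0.035, 0.186] low 0.147
[array([ 0.4959, -0.0789, -0.0007])]
```

```bash
python3 - <<'E' | sed 's/p \[.*low/low/'
exec(open('t5.py').read())
m=np.array([-.55,0.1,1.75,1.5,.9,qp[5]])
q=np.array(q);Q=path([q,m,qp],[28,18]);show(Q,q,every=16)
E
```

```text
grasp 1.3555620467701247e-22 [-0.22  0.59  2.45  3.32  0.78  1.55]
pre 1.1484153996570152e-21 [-0.17  0.22  2.54  3.49  0.51  1.41] [ 0.40183946 -0.03473654  0.1860619 ]
[-0.301  0.279  1.523  0.002  1.332 -1.491] [ 0.50037283 -0.07500161  0.324435  ]
0 [0, 9, -1] [-3.0, -0.4, 7.2] low 0.262
1 [-1, 17, -2] [-6.1, -0.5, 14.4] low 0.261
2 [-2, 25, -4] [-9.2, -0.3, 21.7] low 0.26
3 [-3, 33, -7] [-12.3, 0.1, 29.0] low 0.26
4 [-5, 41, -10] [-15.5, 0.9, 36.3] low 0.262
5 [-7, 49, -14] [-18.6, 1.9, 43.6] low 0.265
6 [-10, 56, -19] [-21.7, 3.3, 50.9] low 0.269
7 [-12, 62, -24] [-24.8, 5.0, 58.1] low 0.274
8 [-15, 69, -30] [-27.8, 7.0, 65.4] low 0.282
9 [-19, 74, -36] [-30.8, 9.4, 72.6] low 0.29
10 [-22, 79, -43] [-33.8, 12.0, 79.7] low 0.301
11 [-26, 84, -50] [-36.7, 15.1, 86.8] low 0.312
12 [-30, 88, -58] [-39.5, 18.5, 93.8] low 0.325
13 [-34, 91, -66] [-42.2, 22.3, 100.7] low 0.339
14 [-38, 94, -74] [-44.8, 26.6, 107.4] low 0.355
15 [-43, 95, -83] [-47.3, 31.2, 114.0] low 0.364
16 [9, 3, -4] [-0.6, 2.8, 7.8] low 0.369
17 [18, 6, -8] [-1.0, 5.7, 15.6] low 0.374
18 [26, 10, -13] [-1.0, 8.7, 
[... 546 characters left out ...]
108.4] low 0.397
31 [69, 44, -46] [24.7, 46.1, 114.1] low 0.386
32 [4, 13, 0] [1.7, 1.8, 6.2] low 0.374
33 [9, 27, -2] [3.2, 3.9, 12.4] low 0.361
34 [16, 43, -6] [4.5, 6.3, 18.5] low 0.348
35 [24, 61, -11] [5.6, 9.1, 24.5] low 0.333
36 [32, 81, -18] [6.6, 12.2, 30.4] low 0.317
37 [40, 103, -27] [7.5, 15.5, 36.3] low 0.301
38 [48, 126, -39] [8.2, 19.2, 41.9] low 0.283
39 [56, 151, -52] [8.9, 23.1, 47.4] low 0.265
40 [63, 177, -67] [9.5, 27.2, 52.7] low 0.247
41 [70, 204, -85] [10.1, 31.7, 57.8] low 0.227
42 [75, 231, -105] [10.7, 36.3, 62.7] low 0.209
43 [78, 259, -127] [11.3, 41.2, 67.3] low 0.192
44 [80, 286, -152] [12.0, 46.3, 71.7] low 0.171
45 [81, 313, -179] [12.8, 51.6, 75.8] low 0.147
```

```bash
sed -i 's/H=-22/H=-18/; s/.03,.09/.03,.07/g' t5.py; python3 - <<'E' | sed 's/low.*//'
exec(open('t5.py').read())
m=np.array([-.55,0.1,1.75,1.5,.9,1.45])
q=np.array(q);Q=path([q,m,qp],[28,18]);show(Q[::2],q,every=8)
E
```

```text
grasp 2.2575806733828665e-20 [-0.28  0.6   2.47  3.18  0.79  1.57]
pre 7.921613737894304e-29 [-0.27  0.28  2.55  3.2   0.56  1.55] [ 0.41385735 -0.04648564  0.17320615]
[-0.301  0.279  1.523  0.002  1.332 -1.491] [ 0.50037283 -0.07500161  0.324435  ]
0 [0, 9, -1] [-3.0, -0.4, 7.3] p [0.504, -0.066, 0.326] 
1 [-2, 25, -4] [-9.2, -0.3, 21.9] p [0.511, -0.052, 0.33] 
2 [-5, 41, -10] [-15.5, 0.9, 36.7] p [0.52, -0.038, 0.336] 
3 [-10, 56, -19] [-21.7, 3.4, 51.5] p [0.53, -0.026, 0.344] 
4 [-15, 69, -30] [-27.8, 7.2, 66.2] p [0.54, -0.016, 0.355] 
5 [-22, 79, -43] [-33.7, 12.4, 80.7] p [0.55, -0.009, 0.369] 
6 [-30, 88, -58] [-39.4, 19.0, 94.9] p [0.56, -0.004, 0.383] 
7 [-38, 94, -74] [-44.7, 27.2, 108.7] p [0.57, -0.002, 0.4] 
8 [17, 7, -8] [-1.4, 5.7, 15.7] p [0.579, -0.002, 0.418] 
9 [33, 16, -18] [-1.6, 11.6, 31.5] p [0.588, -0.006, 0.436] 
10 [47, 26, -31] [-0.7, 17.7, 47.2] p [0.596, -0.012, 0.455] 
11 [60, 37, -45] [1.4, 24.1, 62.8] p [0.602, -0.021, 0.475] 
12 [70, 49, -62] [4.8, 30.5, 78.3] p [0.607, -0.032, 0.494] 
13 [78, 62, -80] [9.6, 36.9, 93.4] p [0.61, -0.046, 0.512] 
14 [77, 65, -78] [16.0, 42.2, 106.0] p [0.613, -0.048, 0.511] 
15 [64, 60, -57] [21.8, 46.3, 116.6] p [0.614, -0.041, 0.486] 
16 [8, 29, 2] [2.7, 2.9, 12.1] p [0.611, -0.039, 0.456] 
17 [19, 64, -1] [4.8, 6.9, 24.0] p [0.603, -0.041, 0.42] 
18 [33, 104, -10] [6.4, 12.1, 35.7] p [0.588, -0.043, 0.379] 
19 [46, 151, -26] [7.7, 18.4, 46.9] p [0.565, -0.047, 0.334] 
20 [57, 202, -50] [8.7, 25.7, 57.5] p [0.533, -0.049, 0.287] 
21 [64, 255, -82] [9.6, 34.1, 67.3] p [0.492, -0.05, 0.239] 
22 [66, 309, -122] [10.7, 43.5, 76.2] p [0.442, -0.048, 0.194]
```

Request:
arm_command([
  {"x":0,"y":9,"z":-1,"rx":-3,"ry":-0.4,"rz":7.3},
  {"x":-2,"y":25,"z":-4,"rx":-9.2,"ry":-0.3,"rz":21.9},
  {"x":-2,"y":25,"z":-4,"rx":-9.2,"ry":-0.3,"rz":21.9},
  {"x":-5,"y":41,"z":-10,"rx":-15.5,"ry":0.9,"rz":36.7},
  {"x":-5,"y":41,"z":-10,"rx":-15.5,"ry":0.9,"rz":36.7},
  {"x":-10,"y":56,"z":-19,"rx":-21.7,"ry":3.4,"rz":51.5},
  {"x":-10,"y":56,"z":-19,"rx":-21.7,"ry":3.4,"rz":51.5},
  {"x":-15,"y":69,"z":-30,"rx":-27.8,"ry":7.2,"rz":66.2},
  {"x":-15,"y":69,"z":-30,"rx":-27.8,"ry":7.2,"rz":66.2},
  {"x":-22,"y":79,"z":-43,"rx":-33.7,"ry":12.4,"rz":80.7},
  {"x":-22,"y":79,"z":-43,"rx":-33.7,"ry":12.4,"rz":80.7},
  {"x":-30,"y":88,"z":-58,"rx":-39.4,"ry":19,"rz":94.9},
  {"x":-30,"y":88,"z":-58,"rx":-39.4,"ry":19,"rz":94.9},
  {"x":-38,"y":94,"z":-74,"rx":-44.7,"ry":27.2,"rz":108.7},
  {"x":-38,"y":94,"z":-74,"rx":-44.7,"ry":27.2,"rz":108.7},
])

```text
time: 29.75
tool_pos: [0.5707, -0.002, 0.3965]
tool_rot: [3.128, -0.778, 0.745]
contact_force: [-0.3, -0.0, 0.2]
opening: 0.0798
grip_force: 0.0
```

Request:
arm_command([
  {"x":17,"y":7,"z":-8,"rx":-1.4,"ry":5.7,"rz":15.7},
  {"x":17,"y":7,"z":-8,"rx":-1.4,"ry":5.7,"rz":15.7},
  {"x":33,"y":16,"z":-18,"rx":-1.6,"ry":11.6,"rz":31.5},
  {"x":33,"y":16,"z":-18,"rx":-1.6,"ry":11.6,"rz":31.5},
  {"x":47,"y":26,"z":-31,"rx":-0.7,"ry":17.7,"rz":47.2},
  {"x":47,"y":26,"z":-31,"rx":-0.7,"ry":17.7,"rz":47.2},
  {"x":60,"y":37,"z":-45,"rx":1.4,"ry":24.1,"rz":62.8},
  {"x":60,"y":37,"z":-45,"rx":1.4,"ry":24.1,"rz":62.8},
  {"x":70,"y":49,"z":-62,"rx":4.8,"ry":30.5,"rz":78.3},
  {"x":70,"y":49,"z":-62,"rx":4.8,"ry":30.5,"rz":78.3},
  {"x":78,"y":62,"z":-80,"rx":9.6,"ry":36.9,"rz":93.4},
  {"x":78,"y":62,"z":-80,"rx":9.6,"ry":36.9,"rz":93.4},
  {"x":77,"y":65,"z":-78,"rx":16,"ry":42.2,"rz":106},
  {"x":77,"y":65,"z":-78,"rx":16,"ry":42.2,"rz":106},
  {"x":64,"y":60,"z":-57,"rx":21.8,"ry":46.3,"rz":116.6},
  {"x":64,"y":60,"z":-57,"rx":21.8,"ry":46.3,"rz":116.6},
])

```text
time: 31.35
tool_pos: [0.6132, -0.041, 0.4766]
tool_rot: [-1.735, 0.373, -1.308]
contact_force: [-0.1, -0.1, 0.1]
opening: 0.08
grip_force: 0.0
```

```bash
python3 - <<'E'
exec(open('t5.py').read())
m=np.array([-.55,0.1,1.75,1.5,.9,1.45])
q0=np.array([-.301,.279,1.523,.002,1.332,-1.491]);Q=path([q0,m,qp],[28,18])
print(Q[30].round(2),q.round(2)); print(delta(*pose(Q[30])))
E
```

```text
grasp 2.2575806733828665e-20 [-0.28  0.6   2.47  3.18  0.79  1.57]
pre 7.921613737894304e-29 [-0.27  0.28  2.55  3.2   0.56  1.55] [ 0.41385735 -0.04648564  0.17320615]
[-0.504  0.134  1.894  1.786  0.84   1.468] [ 0.61317567 -0.04095762  0.47660203]
[-0.5   0.13  1.88  1.78  0.84  1.47] [-0.5   0.13  1.89  1.79  0.84  1.47]
(array([-2.8, -9. , -0.8]), array([ 0.56, -0.3 , -0.84]))
```

Request:
arm_command([
  {"x":8,"y":29,"z":2,"rx":2.7,"ry":2.9,"rz":12.1},
  {"x":8,"y":29,"z":2,"rx":2.7,"ry":2.9,"rz":12.1},
  {"x":19,"y":64,"z":-1,"rx":4.8,"ry":6.9,"rz":24},
  {"x":19,"y":64,"z":-1,"rx":4.8,"ry":6.9,"rz":24},
  {"x":33,"y":104,"z":-10,"rx":6.4,"ry":12.1,"rz":35.7},
  {"x":33,"y":104,"z":-10,"rx":6.4,"ry":12.1,"rz":35.7},
  {"x":46,"y":151,"z":-26,"rx":7.7,"ry":18.4,"rz":46.9},
  {"x":46,"y":151,"z":-26,"rx":7.7,"ry":18.4,"rz":46.9},
  {"x":57,"y":202,"z":-50,"rx":8.7,"ry":25.7,"rz":57.5},
  {"x":57,"y":202,"z":-50,"rx":8.7,"ry":25.7,"rz":57.5},
  {"x":64,"y":255,"z":-82,"rx":9.6,"ry":34.1,"rz":67.3},
  {"x":64,"y":255,"z":-82,"rx":9.6,"ry":34.1,"rz":67.3},
  {"x":66,"y":309,"z":-122,"rx":10.7,"ry":43.5,"rz":76.2},
  {"x":66,"y":309,"z":-122,"rx":10.7,"ry":43.5,"rz":76.2},
])

```text
time: 32.75
tool_pos: [0.4362, -0.0467, 0.1873]
tool_rot: [-3.085, 0.926, 2.945]
contact_force: [-0.5, -0.6, -0.0]
opening: 0.08
grip_force: 0.0
```

```bash
cat > fit.py <<'E'
from h import *
def fit(p,q0,zb):
    tr=trace(p,'flacon')
    M=cv2.GaussianBlur(tr[0]['pixels'].astype(np.float32),(0,0),1.5);th=np.linspace(0,6.28,16)
    def mask(q):
        c=np.array([[q[0]+.014*np.cos(t),q[1]+.014*np.sin(t),z+zb] for t in th for z in(.092,.117)])
        return cv2.GaussianBlur((hull(p,flmesh(q[0],q[1],q[2],zb))|hull(p,c)).astype(np.float32),(0,0),1.5)
    q0=np.array(q0);r=minimize(lambda q:((mask(q)-M)**2).sum(),q0,method='Nelder-Mead',options=dict(initial_simplex=q0+np.array([[0,0,0],[.006,0,0],[0,.006,0],[0,0,.1]])))
    return r.x,np.degrees(r.x[2]),r.fun/M.sum()
E
python3 - <<'E'
exec(open('t5.py').read())
from fit import fit
print(delta(*fl(H,*F,.03,.07)))
p=read_camera('wrist');print([np.round(x['point'],4) for x in mark_of(p,'flacon')[:2]])
print(fit(p,[.501,-.0748,np.radians(-22)],0.))
E
```

```text
grasp 2.2575806733828665e-20 [-0.28  0.6   2.47  3.18  0.79  1.57]
pre 7.921613737894304e-29 [-0.27  0.28  2.55  3.2   0.56  1.55] [ 0.41385735 -0.04648564  0.17320615]
[-0.295  0.275  2.503  3.1    0.564  1.547] [ 0.43617665 -0.04672185  0.18731455]
(array([24.5, -4.6, -8.8]), array([2.06, 3.18, 4.1 ]))
[array([ 0.499 , -0.0773, -0.003 ])]
(array([ 0.50149229, -0.07572622, -0.40722521]), np.float64(-23.332285682951635), np.float64(0.021040936906669413))
```

```bash
python3 - <<'E' | tail -3
exec(open('t5.py').read())
F=np.array([.501,-.0753])
print(delta(*fl(-19,*F,.03,.05)));print(delta(*fl(-19,*F,.0,.03)));print(delta(*fl(-19,*F,.0,0)))
E
```

```text
(array([30.8, -4.6,  9.6]), array([2.98, 3.89, 5.  ]))
(array([56.4, -4.5, 47.3]), array([2.98, 3.89, 5.  ]))
(array([58.5, -5.9, 77.2]), array([2.98, 3.89, 5.  ]))
```

Request:
arm_command([
  {"x":15,"y":-2,"z":5,"rx":1.5,"ry":2,"rz":2.5},
  {"x":31,"y":-5,"z":10,"rx":3,"ry":3.9,"rz":5},
  {"x":44,"y":-5,"z":30,"rx":3,"ry":3.9,"rz":5},
  {"x":56,"y":-5,"z":47,"rx":3,"ry":3.9,"rz":5},
  {"x":57,"y":-5,"z":62,"rx":3,"ry":3.9,"rz":5},
  {"x":58,"y":-6,"z":72,"rx":3,"ry":3.9,"rz":5},
  {"x":58,"y":-6,"z":77,"rx":3,"ry":3.9,"rz":5},
  {"x":58,"y":-6,"z":77,"rx":3,"ry":3.9,"rz":5},
])

```text
time: 33.7
tool_pos: [0.4671, -0.064, 0.1004]
tool_rot: [3.141, 0.877, 2.808]
contact_force: [-0.7, -0.9, -0.0]
opening: 0.0799
grip_force: 0.0
```

```bash
python3 - <<'E' | tail -2
exec(open('t5.py').read())
F=np.array([.501,-.0753])
print(delta(*fl(-19,*F,.0,0)),observe()['contact_force'].round(1))
E
```

```text
[-0.275  0.588  2.452  3.206  0.775  1.563] [ 0.46713361 -0.06396809  0.10035307]
(array([ 3.1,  0.3, -0.4]), array([-0.05,  0.26, -0.08])) [-0.7 -0.9 -0. ]
```

Request:
arm_command([
  {"x":2,"y":0,"z":0,"rx":0,"ry":0,"rz":0},
  {"x":2,"y":0,"z":0,"rx":0,"ry":0,"rz":0},
  {"x":2,"y":0,"z":0,"rx":0,"ry":0,"rz":0},
  {"x":2,"y":0,"z":0,"rx":0,"ry":0,"rz":0},
  {"x":2,"y":0,"z":0,"rx":0,"ry":0,"rz":0},
  {"x":2,"y":0,"z":0,"rx":0,"ry":0,"rz":0},
  {"x":2,"y":0,"z":0,"rx":0,"ry":0,"rz":0},
  {"x":2,"y":0,"z":0,"rx":0,"ry":0,"rz":0},
], hand=40, squeeze=8)

```text
time: 34.5
tool_pos: [0.4656, -0.0632, 0.099]
tool_rot: [3.141, 0.877, 2.808]
contact_force: [-0.4, 2.2, 2.1]
opening: 0.0464
grip_force: 7.9
```

```bash
python3 - <<'E' | tail -5
exec(open('t5.py').read())
from fit import fit
s=observe();R=Ro.from_euler('xyz',s['tool_rot']).as_matrix();p0=s['tool_pos'];print(R[:,2].round(3),R[:,1].round(3),p0)
# flacon offset assumed base at (.501,-.0755,0): displacement moves, heading kept
c=np.array([.501,-.0755,0.]);rkq=[.641,-.134,np.radians(-30)]
def mv(x,y,z):return (R.T@(rk(rkq,[x,y,z])[0]-c)*1000).round(1)
for w in((-.13,0,.023),(-.06,0,.023),(0,0,.023),(0,0,.0155)):
    t=rk(rkq,[list(w)])[0]; r=ik(p0+t-c,R,[s['qpos']]);print(w,mv(*w),round(r.cost,6),r.x.round(2))
E
```

```text
[ 0.727 -0.251 -0.639] [0.327 0.945 0.001] [ 0.46555646 -0.06321163  0.09899835]
(-0.13, 0, 0.023) [-32.9  15.1   3.6] 0.0 [-0.22  0.52  2.38  3.28  0.64  1.53]
(-0.06, 0, 0.023) [-76.8   1.9  56.5] 0.0 [-0.28  0.56  2.22  3.22  0.51  1.53]
(0, 0, 0.023) [-114.5   -9.5  101.8] 0.0 [-0.31  0.6   2.07  3.18  0.41  1.55]
(0, 0, 0.0155) [-108.7   -9.5  106.6] 0.0 [-0.31  0.62  2.07  3.18  0.43  1.55]
```

Request:
arm_command([
  {"x":-5,"y":0,"z":-4,"rx":0,"ry":0,"rz":0},
  {"x":-12,"y":0,"z":-10,"rx":0,"ry":0,"rz":0},
  {"x":-18,"y":0,"z":-15,"rx":0,"ry":0,"rz":0},
  {"x":-25,"y":8,"z":-6,"rx":0,"ry":0,"rz":0},
  {"x":-33,"y":15,"z":4,"rx":0,"ry":0,"rz":0},
  {"x":-44,"y":12,"z":17,"rx":0,"ry":0,"rz":0},
  {"x":-55,"y":8,"z":30,"rx":0,"ry":0,"rz":0},
  {"x":-66,"y":5,"z":43,"rx":0,"ry":0,"rz":0},
  {"x":-77,"y":2,"z":56,"rx":0,"ry":0,"rz":0},
  {"x":-77,"y":2,"z":56,"rx":0,"ry":0,"rz":0},
])

```text
time: 35.5
tool_pos: [0.5545, -0.0927, 0.1226]
tool_rot: [3.14, 0.878, 2.806]
contact_force: [-0.0, 0.9, -1.8]
opening: 0.0465
grip_force: 8.0
```

```bash
python3 - <<'E'
from h import *
s=observe();print(s['tool_pos'],s['tool_rot'],s['contact_force'],s['grip_force'])
for c in('side','top'):
    p=read_camera(c)
    for n in('flacon','bay'):
        for m in mark_of(p,n)[:2]:
            P=np.array(m['point']);d=P[:2]-[.641,-.134];print(c,n,P.round(3),round(m['confidence'],2),'bayframe',(d@[.866,-.5]).round(3),(d@[.5,.866]).round(3))
E
```

```text
[ 0.55446384 -0.09268891  0.12261667] [3.14041924 0.87789713 2.80589973] [-0.02976798  0.90262787 -1.77448245] 7.956715375185013
side flacon [ 0.587 -0.108  0.022] 0.92 bayframe -0.059 -0.004
side flacon [ 0.265  0.318 -0.004] 0.9 bayframe -0.552 0.204
side bay [ 0.642 -0.132  0.016] 0.77 bayframe 0.0 0.002
top flacon [ 0.581 -0.104  0.024] 0.68 bayframe -0.067 -0.004
top flacon [ 0.718 -0.022  0.014] 0.28 bayframe 0.011 0.136
top bay [ 0.639 -0.135  0.015] 0.76 bayframe -0.002 -0.002
top bay [ 0.49  -0.329  0.046] 0.45 bayframe -0.033 -0.244
```

Request:
arm_command([
  {"x":-6,"y":-2,"z":8,"rx":0,"ry":0,"rz":0},
  {"x":-14,"y":-4,"z":17,"rx":0,"ry":0,"rz":0},
  {"x":-22,"y":-7,"z":27,"rx":0,"ry":0,"rz":0},
  {"x":-30,"y":-9,"z":36,"rx":0,"ry":0,"rz":0},
  {"x":-36,"y":-11,"z":43,"rx":0,"ry":0,"rz":0},
  {"x":-38,"y":-11,"z":46,"rx":0,"ry":0,"rz":0},
  {"x":-38,"y":-11,"z":46,"rx":0,"ry":0,"rz":0},
  {"x":-35.5,"y":-11,"z":48,"rx":0,"ry":0,"rz":0},
  {"x":-33,"y":-11,"z":50,"rx":0,"ry":0,"rz":0},
  {"x":-32.5,"y":-11,"z":50.5,"rx":0,"ry":0,"rz":0},
  {"x":-32,"y":-11,"z":51,"rx":0,"ry":0,"rz":0},
  {"x":-32,"y":-11,"z":51,"rx":0,"ry":0,"rz":0},
])

```text
time: 37.0
tool_pos: [0.6062, -0.1214, 0.1144]
tool_rot: [3.141, 0.877, 2.808]
contact_force: [-0.2, 0.3, 1.5]
opening: 0.0463
grip_force: 8.0
```

```bash
python3 - <<'E'
from h import *
s=observe();print(s['tool_pos'],s['tool_rot'],s['contact_force'],s['grip_force'])
for c in('side','wrist'):
    p=read_camera(c)
    for n in('flacon',):
        for m in mark_of(p,n)[:2]:
            P=np.array(m['point']);d=P[:2]-[.641,-.134];print(c,n,P.round(3),round(m['confidence'],2),'bayframe',(d@[.866,-.5]).round(3),(d@[.5,.866]).round(3))
E
```

```text
[ 0.60616396 -0.12135817  0.11436418] [3.14080438 0.87731042 2.80796487] [-0.22331007  0.27347161  1.46731322] 7.9802256077528
side flacon [ 0.264  0.317 -0.002] 0.71 bayframe -0.552 0.202
wrist flacon [ 0.636 -0.136  0.012] 0.97 bayframe -0.003 -0.004
```

Request:
arm_command([
  {"x":0,"y":0,"z":0,"rx":0,"ry":0,"rz":0},
  {"x":0,"y":0,"z":0,"rx":0,"ry":0,"rz":0},
  {"x":0,"y":0,"z":0,"rx":0,"ry":0,"rz":0},
  {"x":0,"y":0,"z":0,"rx":0,"ry":0,"rz":0},
], hand=60)

```text
time: 37.6
tool_pos: [0.606, -0.1217, 0.114]
tool_rot: [3.141, 0.877, 2.807]
contact_force: [0.7, -0.2, -0.2]
opening: 0.06
grip_force: 0.0
```

Request:
arm_command([
  {"x":0,"y":0,"z":-8,"rx":0,"ry":0,"rz":0},
  {"x":0,"y":0,"z":-22,"rx":0,"ry":0,"rz":0},
  {"x":0,"y":0,"z":-42,"rx":0,"ry":0,"rz":0},
  {"x":0,"y":0,"z":-65,"rx":0,"ry":0,"rz":0},
  {"x":0,"y":0,"z":-90,"rx":0,"ry":0,"rz":0},
  {"x":0,"y":0,"z":-110,"rx":0,"ry":0,"rz":0},
  {"x":0,"y":0,"z":-110,"rx":0,"ry":0,"rz":0},
])

```text
time: 38.3
tool_pos: [0.5244, -0.0931, 0.1862]
tool_rot: [3.141, 0.878, 2.808]
contact_force: [-0.6, -1.5, -0.2]
opening: 0.0599
grip_force: 0.0
```

```bash
python3 - <<'E'
from h import *
from fit import fit
s=observe();print(s['time'],s['tool_pos'],s['tool_rot'],s['qpos'].round(3))
for c in('wrist','top'):
    p=read_camera(c)
    for n in('flacon','knob_grip'):
        for m in mark_of(p,n)[:1]:
            P=np.array(m['point']);d=P[:2]-[.641,-.134];print(c,n,P.round(3),round(m['confidence'],2),'bayframe',(d@[.866,-.5]).round(3),(d@[.5,.866]).round(3))
    if c=='wrist':print(fit(p,[.637,-.134,np.radians(-19)],.015))
E
```

```text
38.3 [ 0.52444595 -0.0931098   0.18619176] [3.14063126 0.87818502 2.80782766] [-0.312  0.359  2.242  3.189  0.338  1.54 ]
wrist flacon [ 0.638 -0.137  0.015] 0.87 bayframe -0.001 -0.004Traceback (most recent call last):
  File "<stdin>", line 9, in <module>
  File "fit.py", line 4, in fit
    M=cv2.GaussianBlur(tr[0]['pixels'].astype(np.float32),(0,0),1.5);th=np.linspace(0,6.28,16)
                       ~~^^^
IndexError: list index out of range
```

The flacon stands released in the bay at about (-1, -4) mm. Next I'll push the knob home sideways with closed fingers, keeping this wrist branch.

```bash
cat > t6.py <<'E'
from h import *
s=observe();p0=s['tool_pos'];rkq=[.641,-.134,np.radians(-29.7)]
for l,H in((50.3,-19),(50,-30),(45,-30)):
    T=tool(H,l)
    for w in((-.038,-.29,.13),(-.038,-.29,.05),(-.038,-.278,.05),(-.038,-.162,.05)):
        t=rk(rkq,[list(w)])[0]-.047*T[:,2];r=ik(t,T,[s['qpos'],[-.6,.5,2.3,2.8,.5,1.6]])
        print(l,H,w,t.round(4),delta(t,T),round(r.cost,6),r.x.round(2))
E
python3 t6.py; python3 - <<'E'
from h import *
p=read_camera('top');print([np.round(m['point'],4) for m in mark_of(p,'knob_grip')[:1]],[np.round(m['point'],4) for m in mark_of(p,'flacon')[:3]])
E
```

```text
50.3 -19 (-0.038, -0.29, 0.13) [ 0.4301 -0.3553  0.16  ] (array([  22.1, -278.4,   11.1]), array([-0.07, -0.06, -0.09])) 0.0 [-1.07  0.47  2.17  1.92  0.59  2.2 ]
50.3 -19 (-0.038, -0.29, 0.05) [ 0.4301 -0.3553  0.08  ] (array([  83.6, -278.4,   62.3]), array([-0.07, -0.06, -0.09])) 0.0 [-1.07  0.67  2.2   2.2   0.7   1.85]
50.3 -19 (-0.038, -0.278, 0.05) [ 0.4361 -0.3449  0.08  ] (array([  82.2, -266.6,   64. ]), array([-0.07, -0.06, -0.09])) 0.0 [-1.04  0.67  2.21  2.24  0.7   1.83]
50.3 -19 (-0.038, -0.162, 0.05) [ 0.4935 -0.2441  0.08  ] (array([  68.6, -152.6,   80.4]), array([-0.07, -0.06, -0.09])) 0.0 [-0.74  0.67  2.26  2.64  0.69  1.7 ]
50 -30 (-0.038, -0.29, 0.13) [ 0.4331 -0.3491  0.1602] (array([  21.5, -271.5,   11.6]), array([8.38, 0.23, 6.96])) 0.0 [-0.97  0.45  2.21  2.33  0.47  2.02]
50 -30 (-0.038, -0.29, 0.05) [ 0.4331 -0.3491  0.0802] (array([  83. , -271.5,   62.8]), array([8.38, 0.23, 6.96])) 0.0 [-0.97  0.67  2.24  2.58  0.67  1.73]
50 -30 (-0.038, -0.278, 0.05) [ 0.4391 -0.3387  0.0802] (array([  81.6, -259.8,   64.5]), array([8.38, 0.23, 6.96])) 0.0 [-0.94  0
[... 228 characters left out ...]
.3505  0.1632] (array([  17.4, -272. ,   11.8]), array([8.07, 5.22, 7.32])) 0.0 [-0.95  0.42  2.15  2.07  0.34  2.3 ]
45 -30 (-0.038, -0.29, 0.05) [ 0.4355 -0.3505  0.0832] (array([  78.9, -272.1,   63. ]), array([8.07, 5.22, 7.32])) 0.0 [-0.95  0.62  2.19  2.49  0.5   1.85]
45 -30 (-0.038, -0.278, 0.05) [ 0.4415 -0.34    0.0832] (array([  77.5, -260.3,   64.6]), array([8.07, 5.22, 7.32])) 0.0 [-0.92  0.62  2.2   2.54  0.5   1.83]
45 -30 (-0.038, -0.162, 0.05) [ 0.4989 -0.2393  0.0832] (array([  63.9, -146.3,   81.1]), array([8.07, 5.22, 7.32])) 0.0 [-0.61  0.62  2.22  3.    0.48  1.63]
[array([ 0.4917, -0.327 ,  0.0442])] [array([0.2652, 0.3161, 0.004 ]), array([ 0.6303, -0.1354,  0.0147])]
```

Request:
arm_command([
  {"x":0,"y":-30,"z":-5,"rx":1,"ry":0,"rz":1},
  {"x":0,"y":-70,"z":-5,"rx":3,"ry":0,"rz":2},
  {"x":5,"y":-110,"z":0,"rx":5,"ry":0,"rz":4},
  {"x":10,"y":-150,"z":4,"rx":7,"ry":0,"rz":6},
  {"x":15,"y":-190,"z":8,"rx":8.4,"ry":0.2,"rz":7},
  {"x":20,"y":-230,"z":11,"rx":8.4,"ry":0.2,"rz":7},
  {"x":21,"y":-260,"z":11,"rx":8.4,"ry":0.2,"rz":7},
  {"x":21,"y":-272,"z":11,"rx":8.4,"ry":0.2,"rz":7},
  {"x":21,"y":-272,"z":11,"rx":8.4,"ry":0.2,"rz":7},
  {"x":21,"y":-272,"z":11,"rx":8.4,"ry":0.2,"rz":7},
], hand=0, squeeze=10)

```text
time: 39.65
tool_pos: [0.4323, -0.3491, 0.1606]
tool_rot: [3.14, 0.872, 2.616]
contact_force: [0.2, 0.4, 0.4]
opening: 0.0007
grip_force: 0.0
```

```bash
python3 t6.py | sed -n 5,8p; python3 -c "
from h import *
p=read_camera('wrist');print([np.round(m['point'],4) for m in mark_of(p,'knob_grip')[:1]])"
```

```text
50 -30 (-0.038, -0.29, 0.13) [ 0.4331 -0.3491  0.1602] (array([-0.2,  0.4,  0.8]), array([-0.02, -0.03, -0.07])) 0.0 [-0.97  0.45  2.21  2.33  0.47  2.02]
50 -30 (-0.038, -0.29, 0.05) [ 0.4331 -0.3491  0.0802] (array([61.1,  0.4, 52.2]), array([-0.02, -0.03, -0.07])) 0.0 [-0.97  0.67  2.24  2.58  0.67  1.73]
50 -30 (-0.038, -0.278, 0.05) [ 0.4391 -0.3387  0.0802] (array([61.1, 12.4, 52.2]), array([-0.02, -0.03, -0.07])) 0.0 [-0.94  0.66  2.25  2.62  0.67  1.72]
50 -30 (-0.038, -0.162, 0.05) [ 0.4965 -0.2379  0.0802] (array([ 61.7, 128.4,  51.7]), array([-0.02, -0.03, -0.07])) 0.0 [-0.62  0.66  2.26  3.02  0.66  1.6 ]
[array([ 0.488 , -0.3264,  0.049 ])]
```

Request:
arm_command([
  {"x":20,"y":0,"z":17,"rx":0,"ry":0,"rz":0},
  {"x":40,"y":0,"z":34,"rx":0,"ry":0,"rz":0},
  {"x":56,"y":0,"z":47,"rx":0,"ry":0,"rz":0},
  {"x":61,"y":0,"z":52,"rx":0,"ry":0,"rz":0},
  {"x":61,"y":0,"z":52,"rx":0,"ry":0,"rz":0},
])

```text
time: 40.25
tool_pos: [0.4333, -0.3486, 0.0801]
tool_rot: [3.139, 0.871, 2.617]
contact_force: [0.1, -0.0, 0.6]
opening: 0.0002
grip_force: 0.0
```

Request:
arm_command([
  {"x":0,"y":8,"z":0,"rx":0,"ry":0,"rz":0},
  {"x":0,"y":16,"z":0,"rx":0,"ry":0,"rz":0},
  {"x":0,"y":26,"z":0,"rx":0,"ry":0,"rz":0},
  {"x":0,"y":38,"z":0,"rx":0,"ry":0,"rz":0},
  {"x":0,"y":50,"z":0,"rx":0,"ry":0,"rz":0},
  {"x":0,"y":62,"z":0,"rx":0,"ry":0,"rz":0},
  {"x":0,"y":74,"z":0,"rx":0,"ry":0,"rz":0},
  {"x":0,"y":86,"z":0,"rx":0,"ry":0,"rz":0},
  {"x":0,"y":98,"z":0,"rx":0,"ry":0,"rz":0},
  {"x":0,"y":108,"z":0,"rx":0,"ry":0,"rz":0},
  {"x":0,"y":116,"z":0,"rx":0,"ry":0,"rz":0},
  {"x":0,"y":116,"z":0,"rx":0,"ry":0,"rz":0},
])

```text
time: 41.45
tool_pos: [0.4918, -0.2479, 0.0818]
tool_rot: [3.141, 0.874, 2.619]
contact_force: [-0.2, -0.0, -0.3]
opening: 0.0006
grip_force: 0.0
```

```bash
python3 t6.py | sed -n 8p; python3 -c "
from h import *
p=read_camera('top');print([np.round(m['point'],4) for m in mark_of(p,'knob_grip')[:1]])
p=read_camera('wrist');print([np.round(m['point'],4) for m in mark_of(p,'knob_grip')[:1]])"
```

```text
50 -30 (-0.038, -0.162, 0.05) [ 0.4965 -0.2379  0.0802] (array([ 1.8, 11.1,  0.3]), array([0.08, 0.09, 0.05])) 0.0 [-0.62  0.66  2.26  3.02  0.66  1.6 ]
[array([ 0.5432, -0.2375,  0.0442])]
[array([ 0.5391, -0.2379,  0.0486])]
```

Request:
arm_command([
  {"x":0,"y":3,"z":0,"rx":0,"ry":0,"rz":0},
  {"x":0,"y":6,"z":0,"rx":0,"ry":0,"rz":0},
  {"x":0,"y":9,"z":0,"rx":0,"ry":0,"rz":0},
  {"x":0,"y":9,"z":0,"rx":0,"ry":0,"rz":0},
])

```text
time: 42.05
tool_pos: [0.4957, -0.2412, 0.0811]
tool_rot: [3.141, 0.873, 2.617]
contact_force: [0.1, -0.8, -0.1]
opening: 0.0005
grip_force: 0.3
```

Request:
arm_command([
  {"x":0,"y":1,"z":0,"rx":0,"ry":0,"rz":0},
  {"x":0,"y":2,"z":0,"rx":0,"ry":0,"rz":0},
  {"x":0,"y":2,"z":0,"rx":0,"ry":0,"rz":0},
])

```text
time: 42.35
tool_pos: [0.4966, -0.2396, 0.081]
tool_rot: [3.141, 0.873, 2.617]
contact_force: [-0.4, -1.3, 0.7]
opening: 0.0008
grip_force: 0.3
```

Request:
arm_command([
  {"x":0,"y":1,"z":0,"rx":0,"ry":0,"rz":0},
  {"x":0,"y":3,"z":0,"rx":0,"ry":0,"rz":0},
  {"x":0,"y":3,"z":0,"rx":0,"ry":0,"rz":0},
])

```text
time: 42.65
tool_pos: [0.4981, -0.2368, 0.081]
tool_rot: [3.141, 0.873, 2.617]
contact_force: [0.2, -1.1, 0.9]
opening: 0.0008
grip_force: 0.4
```

Request:
arm_command([
  {"x":0,"y":1,"z":0,"rx":0,"ry":0,"rz":0},
  {"x":0,"y":3,"z":0,"rx":0,"ry":0,"rz":0},
  {"x":0,"y":3,"z":0,"rx":0,"ry":0,"rz":0},
])

```text
time: 42.95
tool_pos: [0.4985, -0.2362, 0.081]
tool_rot: [3.14, 0.873, 2.609]
contact_force: [-9.3, -11.3, 0.7]
opening: 0.0006
grip_force: 7.2
```

```bash
python3 -c "
from h import *
print(observe()['contact_force'].round(1))
for c in('top','wrist'):
  p=read_camera(c);print([np.round(m['point'],4) for m in mark_of(p,'knob_grip')[:1]])"
```

```text
[ -9.3 -11.3   0.7]
[array([ 0.5486, -0.223 ,  0.0456])]
[]
```

Request:
arm_command([
  {"x":0,"y":-4,"z":0,"rx":0,"ry":0,"rz":0},
  {"x":0,"y":-20,"z":0,"rx":0,"ry":0,"rz":0},
  {"x":0,"y":-40,"z":-10,"rx":0,"ry":0,"rz":0},
  {"x":0,"y":-40,"z":-50,"rx":0,"ry":0,"rz":0},
  {"x":0,"y":-40,"z":-90,"rx":0,"ry":0,"rz":0},
  {"x":0,"y":-40,"z":-90,"rx":0,"ry":0,"rz":0},
  {"x":0,"y":-40,"z":-90,"rx":0,"ry":0,"rz":0},
])

```text
time: 43.85
tool_pos: [0.42, -0.2347, 0.1396]
tool_rot: [-3.141, 0.875, 2.618]
contact_force: [0.3, 0.4, -0.2]
opening: 0.0003
grip_force: 0.0
```

```bash
python3 -c "
from h import *
for c in('top','side','wrist'):
  p=read_camera(c)
  for n in('knob_grip','flacon'):print(c,n,[(np.round(m['point'],4).tolist(),round(m['confidence'],2)) for m in mark_of(p,n)[:2]])"
```

```text
top knob_grip [([0.5517, -0.2261, 0.0473], 0.65)]
top flacon [([0.6333, -0.1353, 0.0163], 0.83), ([0.2624, 0.3152, 0.0021], 0.62)]
side knob_grip [([0.5451, -0.2293, 0.0461], 0.79)]
side flacon [([0.6377, -0.1317, 0.0128], 0.76), ([0.266, 0.3163, -0.003], 0.76)]
wrist knob_grip [([0.5453, -0.2247, 0.0467], 0.56)]
wrist flacon [([0.6369, -0.1367, 0.0153], 0.8)]
```

Knob home and flacon standing in the bay, both confirmed by all three cameras; handing in.

```bash
python3 -c "
from cell import *
print(hand_in())"
```

```text
the job is handed in; nothing more can be done
None
```

The job is handed in, with no verdict returned: all three cameras put the flacon upright in the free bay (about 4 mm from its centre), released, with the knob pushed home against its stop. My first leaned grasp caught the flacon at the shoulder and tilted it by roughly 10° (my estimate) before I set it back upright.

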